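# Hang the square pans on the lamp-stand hook, nested largest first

### The job

Take the three square pans out of the leaning rack one at a time and hang them by the holes in their handles on the orange hook under the heat lamp, the largest first, then the medium, then the small, open sides facing away from the post and each smaller pan nested inside the rim of the one behind it. Leave them hanging straight and still, do not bump the lamp, and leave the white board and everything else where it stands.

Things in the scene. Friction and masses are not known exactly. Their poses are not given: they have to be found in the camera images.
- stand: fixed heat-lamp stand: aluminium post (x 0 to 22, y +-15, up to z 432 mm) on a base plate (x -60 to 140, y +-80, 12 high), carrying the orange hook and, above it, the lamp. Origin on the counter under the post's front face; -x is the way the hook points, z up
- hook_root (a point): top face of the hook where it leaves the post, stand frame (0, 0, 270) mm. The hook is an orange level flat bar from here to stand x = -91, 14 mm wide (y +-7), 6 mm high (z 264 to 270)
- hook_tip (a point): top of the hook's turned-up end, stand frame (-88, 0, 278) mm; the turned-up part fills x -91 to -85, y +-7, z 264 to 278
- lamp: red lamp box fixed on the stand right over the hook, so a gripper reaches the hook only tilted, from the open -x side. Origin: middle of its underside, axes as the stand's; in the stand frame it fills x -45 to 30, y +-110, z 395 to 432 mm
- rack: fixed wire rack, blue rails, four slots 60 mm apart (lower edges at x -150, -90, -30, 30, z 35 mm); three pans and a board fill them in any order, leaning back 30 degrees, tops to the rack's +x. Per slot: a ledge below, two wires behind (120 mm long), a lip 8 mm high in front: draw things out along their own length. Origin on the counter
- board: white cutting board 140 x 160 x 12 mm leaning in the rack, loose; origin: middle of the lower edge on its back face, z up its length, x out of its back. To be left alone
- pan_large: square dark pan 150 x 150 mm, 26 deep, flat red handle 34 wide, 10 thick, about 360 g. Origin: middle of the lower edge on the flat back; z up to the handle's end (z = 230), x out of the flat back, open side -x. Pan: x -26 to 0 (back 3 thick, rim walls 4), y +-75, z 0 to 150; handle: x -19 to -9, y +-17, z 150 to 230; hole in it 22 wide (y), z 200 to 224, framed by 6 mm bars
- pan_large_hole (a point): centre of the hole in the large pan's handle: pan frame (-14, 0, 212) mm
- pan_large_back (a point): point in the air 50 mm behind that hole, on the flat-back side: pan frame (36, 0, 212) mm
- pan_medium: square dark pan 110 x 110 mm, 26 deep, flat yellow handle 34 wide, 10 thick, about 240 g. Origin: middle of the lower edge on the flat back; z up to the handle's end (z = 216), x out of the flat back, open side -x. Pan: x -26 to 0 (back 3 thick, rim walls 4), y +-55, z 0 to 110; handle: x -19 to -9, y +-17, z 110 to 216; hole in it 22 wide (y), z 186 to 210, framed by 6 mm bars
- pan_medium_hole (a point): centre of the hole in the medium pan's handle: pan frame (-14, 0, 198) mm
- pan_medium_back (a point): point in the air 50 mm behind that hole, on the flat-back side: pan frame (36, 0, 198) mm
- pan_small: square dark pan 70 x 70 mm, 26 deep, flat green handle 34 wide, 10 thick, about 150 g. Origin: middle of the lower edge on the flat back; z up to the handle's end (z = 204), x out of the flat back, open side -x. Pan: x -26 to 0 (back 3 thick, rim walls 4), y +-35, z 0 to 70; handle: x -19 to -9, y +-17, z 70 to 204; hole in it 22 wide (y), z 174 to 198, framed by 6 mm bars
- pan_small_hole (a point): centre of the hole in the small pan's handle: pan frame (-14, 0, 186) mm
- pan_small_back (a point): point in the air 50 mm behind that hole, on the flat-back side: pan frame (36, 0, 186) mm
- bowl: metal mixing bowl, rim radius 60, 50 high (mm); a loose bystander, origin at the middle of its underside
- jar: spice jar, radius 27, 90 high, red cap (mm); a loose bystander, origin at the middle of its underside
- can: tin can, radius 33, 100 high (mm); a loose bystander, origin at the middle of its underside
- shaker: bottle with red cap, radius 25, 130 high (mm); a loose bystander, origin at the middle of its underside
- spatula: kitchen spatula lying flat; a loose bystander, origin at the middle of its underside
- flour_box: yellow box 70 x 110 x 190 high (mm); a loose bystander, origin at the middle of its underside
- mug: white mug, radius 40, 90 high (mm); a loose bystander, origin at the middle of its underside
Not all that is in view belongs to the job. What is shaped like the pan_medium but brown is not meant.

How it is judged:
By the outcome, as a careful person would: the job done as asked, in the order asked, and still so for the second after the job is handed in, with the robot touching nothing.
It also fails if it takes over 72 s, if anything falls off the work surface, if the arm or the gripper's body presses on something with over 40 N, if the wrist force passes 120 N, or if a joint passes its speed limit or range.

### The arm

A 6-joint arm with a two-finger parallel gripper is mounted at the origin on the work surface. World frame = base frame: x ahead of the robot, y to its left, z up, the work surface at z = 0. Lengths are in m, angles in rad, forces in N, time in s.
With the tool pointing down it reaches from about 0.3 to 0.775 m from the base axis. Payload 14.6 kg.
Tool frame: the origin (TCP) lies at the very end of the fingers, on their centre line; the grasp point (between the pads) lies 19 mm behind it; z points along the fingers, y is the line along which they close (so a half turn about z gives the same grasp; the last joint's range is limited). The gripper opens to 94 mm and grips with 3 to 60 N. Pads are 16 mm wide; open, the fingers measure 119 mm over their backs; the gripper's body (75 mm by 177 mm) begins 78 mm behind the grasp point.
Start: joints at [1.261, 0.3, 1.521, -0, 1.321, -0.067], TCP at [0.132, 0.534, 0.205] pointing down, gripper open.
Joint ranges: [-3.03, 3.03], [-0.79, 2.21], [0.23, 2.52], [-1.04, 4.18], [0, 3.07], [-2.55, 2.55]. Speed limits (rad/s): [2.22, 2.22, 2.57, 3.14, 3.14, 3.14].

### API

Orientations are given as [roll, pitch, yaw] about the fixed x, y, z axes, in that order (R = Rz(yaw) Ry(pitch) Rx(roll)).
In Python, from station import ctrl gives the robot as it stands.
- The arm moves only by the tool move_arm, never from a script. Its argument "increments" is a list of rows, each a list of 7 numbers: the opening, from 0 (shut) to 1 (fully open), then the shift along the tool's x, y, z in units of 50 mm (1.0 is 50 mm), then the turn, a rotation vector about the tool's x, y, z in rad. In form: [[claw, tx, ty, tz, rx, ry, rz], ...]. A call has 1 to 20 rows; each row shifts and turns the commanded pose from where the row before left it, along the tool's axes as they then stand; what a row does not reach is not made up. A row lasts 1/10 s, in which the tool goes at most 50 mm and 8.59 degrees, less where a joint would pass 70% of its speed; a pose out of reach is approached as far as the arm can. A call is refused whole if a number of a shift passes 1 or a number of a turn 0.15, either way. A call with a gripper value outside its range is refused whole. The fingers move at their own pace and stop on an object; "force" is the grip in N (left out, the last holds). Time passes only in rows, so rows that do not move let the fingers close. It gives the time, the measured TCP pose, the force, the opening and the grip force at its end, in the units of the state.
- ctrl.get_obs(): the state, without advancing time (a new reading comes with each control period).
- ctrl.camera(name): name is "scene" or "top"; returns a dict with "color" (400x640x3 uint8, blue, green, red), "K" (3x3 intrinsics, pixels), "pose" (4x4, takes a point from camera to world coordinates). Camera axes: x right, y down, z forward; pixel columns grow to the right and rows downward; lengths in m; the calibration is good to about 2 mm. A picture is of the moment at which its call begins. There is no depth.
- ctrl.hand_in(): hands the job in; it is judged then, once.
Trained networks look in a picture, given as the dict that the camera call returned (one of the last four; its "shot" number tells which), for a name from the list of things; names that differ only in an ending like _2 or _b are one class to them, and where a whole thing is asked for, a point or a joint stands for the part that bears it (a point fixed in the world has none). Each returns a list of dicts, best first, with "conf" (0 to 1); they miss things now and then, are a little off and sometimes report something else, mostly with a low value. They report only what shows in the picture. A call takes as long as a camera call. They do not tell look-alikes from the thing itself.
- ctrl.cut_out(name, picture): "mask" (400x640 bool, what is visible of it) and "centre" ([row, column] in pixels, amid what is visible of it).
The state is a dict: "time_s": time; "qpos": joint angles; "joint_vel": joint speeds; "tau": joint torques, N m; "ee_pos": TCP position; "eef_rot": TCP orientation; "force": force on the tool from outside, world axes, zero at the start; "moment": the same for the moment, N m; "grip_width": finger opening in m; "grip_force": force on a finger pad.
Only numpy, scipy, OpenCV 4.12 (cv2) and the standard library are available. Lean on these libraries where they do the work, as an engineer would, in place of code of your own. Each camera call takes 0.05 s, during which the arm holds its last target. There are 200 camera calls.

## Working session

There is one attempt and no reset: what is moved stays moved. The work goes in short steps, Python scripts to look and compute and a tool call to move; the robot and the scene stay as the last step left them, time stands still between calls to the robot, and variables do not carry over. Pictures are saved under pics/ and viewed, at most 10 in all, crops included, and the job is handed in when it is done.

Besides the shell and the picture viewer there is one more tool, called after "Emit:" by a JSON object that holds its "op" and its "data", one argument or row to a line. move_arm: Moves the arm, as the interface text tells. Its arguments: {"type":"object","properties":{"increments":{"type":"array","items":{"type":"array","items":{"type":"number"}}},"force":{"type":"number"}},"required":["increments"]}

```bash
ls; mkdir -p pics; cat > h.py <<'E'
import numpy as np, cv2
from station import ctrl
from scipy.spatial.transform import Rotation as R
def proj(c,P):
    P=np.atleast_2d(P); T=np.linalg.inv(c["pose"]); q=P@T[:3,:3].T+T[:3,3]; u=q@c["K"].T; return u[:,:2]/u[:,2:]
def ray(c,uv):
    d=c["pose"][:3,:3]@np.linalg.inv(c["K"])@np.array([uv[0],uv[1],1.0]); return c["pose"][:3,3],d/np.linalg.norm(d)
def onz(c,uv,z):
    o,d=ray(c,uv); return o+d*(z-o[2])/d[2]
E
python3 - <<'E'
from h import *
np.set_printoptions(precision=3,suppress=True)
for n in("scene","top"):
    c=ctrl.camera(n); cv2.imwrite(f"pics/{n}0.png",c["color"]); print(n,c["K"],c["pose"])
    for t in "stand hook_tip hook_root lamp rack board pan_large pan_medium pan_small pan_large_hole pan_medium_hole pan_small_hole bowl jar can shaker spatula flour_box mug".split():
        for r in ctrl.cut_out(t,c)[:3]: print(t,round(r["conf"],2),np.round(r["centre"]),r["mask"].sum())
E
```

```text
pics
scene [[489.263   0.    318.153]
 [  0.    489.263 199.895]
 [  0.      0.      1.   ]] [[-0.754  0.441 -0.487  1.432]
 [ 0.657  0.492 -0.572  0.853]
 [-0.013 -0.751 -0.66   1.393]
 [ 0.     0.     0.     1.   ]]
stand 0.68 [282. 386.] 5351
stand 0.27 [212. 334.] 323
hook_tip 0.68 [284. 386.] 5233
hook_root 0.93 [283. 384.] 5444
hook_root 0.42 [264. 420.] 473
lamp 0.57 [231. 395.] 1940
rack 0.89 [222. 342.] 727
board 0.71 [221. 344.] 398
board 0.64 [205. 342.] 180
board 0.32 [244. 262.] 552
pan_large 0.61 [218. 315.] 554
pan_large 0.34 [198. 354.] 154
pan_medium 0.98 [157. 275.] 630
pan_medium 0.85 [188. 285.] 519
pan_medium 0.8 [212. 327.] 379
pan_small 0.51 [202. 357.] 150
pan_large_hole 0.56 [214. 318.] 569
pan_large_hole 0.38 [209. 331.] 317
pan_medium_hole 0.84 [211. 333.] 310
pan_medium_hole 0.74 [186. 288.] 621
pan_medium_hole 0.55 [160. 271.] 544
pan_small_hole 0.64 [229. 396.] 1878
pan_small_hole 0.51 [212. 313.] 575
pan_small_hole 0.49 [201. 355.] 168
bowl 0.78 [284. 445.] 734
jar 0.73 [231. 395.] 2063
jar 0.71 [201. 355.] 101
jar 0.54 [241. 354.] 309
can 0.97 [278. 30
[... 617 characters left out ...]
959
pan_large 0.74 [212. 341.] 893
pan_medium 0.96 [240. 407.] 903
pan_medium 0.86 [226. 337.] 365
pan_medium 0.59 [256. 454.] 965
pan_small 0.58 [262. 326.] 383
pan_small 0.51 [209. 338.] 920
pan_large_hole 0.96 [214. 343.] 922
pan_medium_hole 0.84 [224. 338.] 375
pan_medium_hole 0.73 [257. 458.] 1024
pan_medium_hole 0.69 [240. 408.] 897
pan_small_hole 0.96 [261. 327.] 414
bowl 0.64 [257. 208.] 716
jar 0.57 [230. 295.] 149
jar 0.36 [200. 163.] 479
can 0.57 [166. 295.] 261
shaker 0.45 [238. 179.] 196
spatula 0.9 [267. 247.] 438
spatula 0.51 [185. 198.] 1876
flour_box 0.94 [201. 162.] 502
flour_box 0.16 [264. 326.] 436
mug 0.74 [230. 294.] 139
mug 0.71 [163. 348.] 377
mug 0.54 [262. 326.] 373
```

```bash
python3 - <<'E'
from h import *
a=cv2.imread("pics/scene0.png");b=cv2.imread("pics/top0.png")
# crops enlarged
cv2.imwrite("pics/s1.png",cv2.resize(a[140:380,225:525],None,fx=2.5,fy=2.5,interpolation=cv2.INTER_CUBIC))
cv2.imwrite("pics/t1.png",cv2.resize(b[120:300,140:500],None,fx=2.2,fy=2.2,interpolation=cv2.INTER_CUBIC))
E
```

```text
(no output)
```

View pics/s1.png

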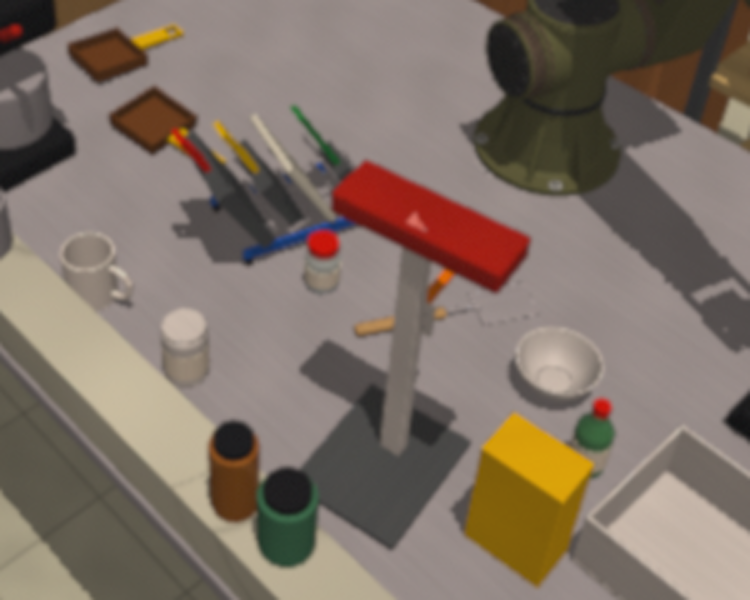

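View pics/t1.png

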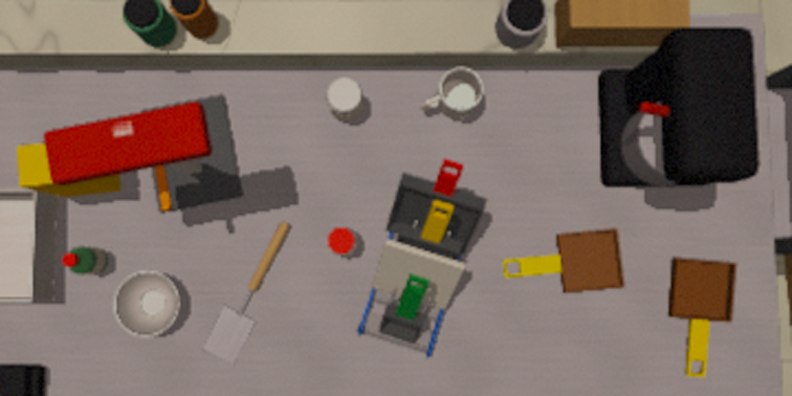

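The pictures show: in the rack, from the robot side towards +x, green (small), board, yellow (medium) and red (large). In the top crop the handles are at about (412,297), (437,220) and (450,176).

Three things could be the medium pan: the rack pan with the yellow handle and dark body, and two brown pans lying flat (590,262 and 702,290 in the top crop). The dark one in the rack is the one meant, since the brown ones are explicitly excluded. The enlarged crop already shows this.

Next I fit the poses.

```bash
cat > fit.py <<'E'
from h import *
from scipy.optimize import minimize
S=4
BOX=lambda x0,x1,y0,y1,z0,z1: np.array([[x,y,z] for x in(x0,x1) for y in(y0,y1) for z in(z0,z1)])/1000
def cmask(c,hue,roi):
    im=cv2.resize(c["color"],None,fx=S,fy=S,interpolation=cv2.INTER_CUBIC); h=cv2.cvtColor(im,cv2.COLOR_BGR2HSV)
    dh=np.abs((h[...,0].astype(int)-hue+90)%180-90); m=((dh<9)&(h[...,1]>120)&(h[...,2]>60)).astype(np.uint8)
    z=np.zeros_like(m); a,b,e,f=[v*S for v in roi]; z[a:b,e:f]=m[a:b,e:f]
    n,l,st,_=cv2.connectedComponentsWithStats(z); k=1+np.argmax(st[1:,4]); o=(l==k).astype(np.uint8)
    cs,_=cv2.findContours(o,cv2.RETR_EXTERNAL,cv2.CHAIN_APPROX_NONE); cv2.drawContours(o,cs,-1,1,-1); return o
def sil(c,P):
    u=(proj(c,P)+.5)*S-.5; m=np.zeros((400*S,640*S),np.uint8)
    cv2.fillConvexPoly(m,cv2.convexHull(np.round(u*16).astype(np.int32)),1,shift=4); return m
def fit(obs,pts,x0,T):
    def cost(p):
        P=T(p,pts); r=0
        for c,m in obs:
            s=sil(c,P); r+=1-(s&m).sum()/max((s|m).sum(),1)
        return r
    best=None
    for k in range(3):
        x=minimize(cost,x0 if best is None else best.x,method="Nelder-Mead",options=dict(initial_simplex=np.array([best.x if best else x0]*(len(x0)+1))+np.vstack([np.zeros(len(x0)),np.diag([.03,.03,.2][:len(x0)])/(1+2*k)])))
        best=x
    return best
def Tup(p,P): return R.from_euler("z",p[2]).apply(P)+[p[0],p[1],0]
def Tlean(p,P): # pan frame at x,y,z=.035, leaning 30deg
    return (R.from_euler("z",p[2])*R.from_euler("y",np.pi/6)).apply(P)+[p[0],p[1],.035]
E
cat > a.py <<'E'
from fit import *
np.set_printoptions(precision=4,suppress=True)
sc=ctrl.camera("scene"); tp=ctrl.camera("top")
def crop_s(x0,y0,x1,y1): return (140+int(y0/2.5),140+int(y1/2.5),225+int(x0/2.5),225+int(x1/2.5))
def crop_t(x0,y0,x1,y1): return (120+int(y0/2.2),120+int(y1/2.2),140+int(x0/2.2),140+int(x1/2.2))
lamp=fit([(sc,cmask(sc,2,crop_s(320,140,540,300))),(tp,cmask(tp,2,crop_t(35,80,220,200)))],BOX(-45,30,-110,110,395,432),[.48,.22,.2],Tup)
print("stand",lamp.x,lamp.fun); s=lamp.x
print("hook tip px pred",proj(tp,Tup(s,np.array([[-.091,0,.278]]))),"orange rows/cols",[ (np.where(m)[0].max(),np.where(m)[1].mean()) for m in [cmask(tp,10,crop_t(150,155,180,215))[::S,::S]]])
for n,z0,z1,hue,rs,rt in [("L",150,230,2,(165,120,215,175),(430,155,470,200)),("M",110,216,23,(205,115,262,175),(420,195,455,245)),("S",70,204,63,(285,100,345,168),(395,270,435,322))]:
    ms,mt=cmask(sc,hue,crop_s(*rs)),cmask(tp,hue,crop_t(*rt))
    q0=onz(tp,[np.where(mt)[1].mean()/S,np.where(mt)[0].mean()/S],.2)
    zs=z0+ (0 if n=="L" else 0)
    f=fit([(sc,ms),(tp,mt)],BOX(-19,-9,-17,17,zs,z1),[q0[0]-.1,q0[1]+.03,-.3],Tlean)
    print(n,f.x,f.fun,ms.sum()/16,mt.sum()/16,[sil(c,Tlean(f.x,BOX(-19,-9,-17,17,zs,z1))).sum()/16 for c in(sc,tp)])
for t in("bowl","jar","shaker","spatula","can","mug"):
    r=ctrl.cut_out(t,tp)
    for q in r[:2]: print(t,q["conf"],onz(tp,q["centre"][::-1],.05))
o=ctrl.get_obs(); print(o["time_s"],o["ee_pos"],o["eef_rot"],o["qpos"])
E
python3 a.py
```

```text
stand [0.48 0.22 0.2 ] 2.0
hook tip px pred [[222.4424 261.0219]] orange rows/cols [(np.int64(216), np.float64(214.22222222222223))]
L [ 0.5249 -0.1868 -0.337 ] 0.27637266736265176 83.5625 150.4375 [np.float64(89.5), np.float64(156.0)]
M [ 0.4655 -0.1772 -0.2784] 0.2600327281228084 91.125 203.8125 [np.float64(89.5625), np.float64(184.1875)]
S [ 0.3523 -0.1389 -0.2765] 0.9537303206193443 14.75 168.125 [np.float64(81.8125), np.float64(193.875)]
bowl 0.79 [0.4046 0.3228 0.05  ]
bowl 0.66 [0.4753 0.4226 0.05  ]
jar 0.53 [ 0.3643 -0.1496  0.05  ]
shaker 0.56 [0.4774 0.4315 0.05  ]
shaker 0.54 [ 0.5112 -0.198   0.05  ]
spatula 0.97 [0.3589 0.1441 0.05  ]
can 0.72 [0.3637 0.1517 0.05  ]
can 0.65 [ 0.7722 -0.0429  0.05  ]
mug 0.86 [ 0.7726 -0.2496  0.05  ]
mug 0.41 [0.3986 0.3195 0.05  ]
2.4 [0.1322 0.5339 0.2054] [-3.1416 -0.      2.8988] [ 1.2614  0.2999  1.521   0.      1.3207 -0.0666]
```

```bash
cat > b.py <<'E'
from fit import *
import pickle,os
np.set_printoptions(precision=4,suppress=True)
if not os.path.exists("c.pkl"): pickle.dump((ctrl.camera("scene"),ctrl.camera("top")),open("c.pkl","wb"))
sc,tp=pickle.load(open("c.pkl","rb"))
def crop_s(x0,y0,x1,y1): return (140+int(y0/2.5),140+int(y1/2.5),225+int(x0/2.5),225+int(x1/2.5))
def crop_t(x0,y0,x1,y1): return (120+int(y0/2.2),120+int(y1/2.2),140+int(x0/2.2),140+int(x1/2.2))
mt=cmask(tp,2,crop_t(30,75,225,205)); ms=cmask(sc,2,crop_s(320,140,540,300))
q=onz(tp,[np.where(mt)[1].mean()/S,np.where(mt)[0].mean()/S],.415); print(q)
lamp=fit([(sc,ms),(tp,mt)],BOX(-45,30,-110,110,395,432),[q[0],q[1],.15],Tup)
print("stand",lamp.x,lamp.fun,mt.sum()/16,ms.sum()/16); s=lamp.x
mh=cmask(tp,10,crop_t(145,150,185,220)); pts=cv2.minAreaRect(np.argwhere(mh)[:,::-1].astype(np.float32)/S)
print("hook pred",proj(tp,Tup(s,np.array([[-.091,-.007,.278],[-.091,.007,.278],[-.045,-.007,.27],[-.045,.007,.27]]))),cv2.boxPoints(pts))
obs=[]
for n,z0,z1,hue,rs,rt in [("L",150,230,2,(165,120,215,175),(430,155,470,200)),("M",110,216,23,(205,115,262,175),(420,195,455,245)),("S",70,204,63,(285,100,345,168),(395,270,435,322))]:
    obs.append((cmask(sc,hue,crop_s(*rs)),cmask(tp,hue,crop_t(*rt)),BOX(-19,-9,-17,17,z0,z1)))
off=[.03,-.03,-.15]
def pose(p,i): 
    d=R.from_euler("z",p[2]).apply([off[i],p[3+i],0]); return [p[0]+d[0],p[1]+d[1],p[2]]
def cost(p):
    r=0
    for i,(a,b,P) in enumerate(obs):
        Q=Tlean(pose(p,i),P)
        for c,m in((sc,a),(tp,b)):
            if i==2 and c is sc: continue
            s_=sil(c,Q); r+=1-(s_&m).sum()/max((s_|m).sum(),1)
    return r+ 2*(sum(p[3:]))**2*1e4*0.01
p=np.array([.496,-.178,-.29,0,0,0])
for k in range(3):
    f=minimize(cost,p,method="Nelder-Mead",options=dict(maxiter=600,initial_simplex=np.vstack([p,p+np.diag([.01,.01,.08,.005,.005,.005])/(1+k)])))
    p=f.x
print("rack",p,f.fun); poses=[pose(p,i) for i in range(3)]; print(np.array(poses))
pickle.dump((s,p,poses),open("fit.pkl","wb"))
v=[sc["color"].copy(),tp["color"].copy()]
big=[cv2.resize(x,None,fx=S,fy=S,interpolation=cv2.INTER_CUBIC) for x in v]
bl=[BOX(-26,0,-75,75,0,150),BOX(-26,0,-55,55,0,110),BOX(-26,0,-35,35,0,70)]
for k,c in enumerate((sc,tp)):
    L=[(Tlean(poses[i],obs[i][2])) for i in range(3)]+[Tlean(poses[i],bl[i]) for i in range(3)]+[Tup(s,BOX(-45,30,-110,110,395,432)),Tup(s,BOX(-91,0,-7,7,264,270)),Tup(s,BOX(-60,140,-80,80,0,12))]
    for P in L:
        u=cv2.convexHull(np.round((proj(c,P)+.5)*S).astype(np.int32)); cv2.polylines(big[k],[u],True,(255,255,0),1)
a=big[0][170*S:270*S,290*S:440*S];b=big[1][150*S:290*S,150*S:350*S]
cv2.imwrite("pics/o1.png",a); cv2.imwrite("pics/o2.png",b)
E
python3 b.py
```

```text
[0.6282 0.248  0.415 ]
stand [0.6367 0.2476 0.1914] 0.24253770400105112 1852.75 1915.1875
hook pred [[217.2021 214.3908]
 [213.1573 215.1794]
 [215.587  201.5339]
 [211.5818 202.3115]] [[205.   188.  ]
 [223.75 188.  ]
 [223.75 216.  ]
 [205.   216.  ]]
rack [ 0.4945 -0.184  -0.2884  0.0025 -0.0004  0.003 ] 0.69877430871453
[[ 0.524  -0.1902 -0.2884]
 [ 0.4657 -0.1759 -0.2884]
 [ 0.3516 -0.1384 -0.2884]]
```

View pics/o2.png

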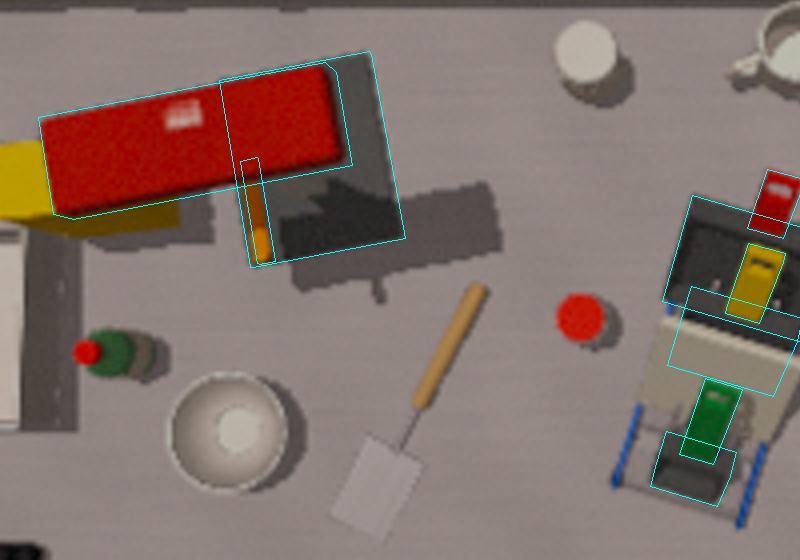

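The overlay fits: the lamp, hook and base plate outlines match, and so do the red (778,203), yellow (757,283) and green (710,420) handles. The pans in the rack are identified clearly. Next I plan the moves.

```bash
cat > plan.py <<'E'
from fit import *
import pickle,sys
from scipy.linalg import logm,expm
s,p,poses=pickle.load(open("fit.pkl","rb")); K=dict(L=0,M=1,S=2); ZG=dict(L=.190,M=.176,S=.164); H=dict(L=.224,M=.210,S=.198)
def mat(Rm,t): T=np.eye(4); T[:3,:3]=Rm.as_matrix(); T[:3,3]=t; return T
def cur(): o=ctrl.get_obs(); return mat(R.from_euler("xyz",o["eef_rot"]),o["ee_pos"])
a=np.pi/3
def tool_in_pan(n): # columns x,y,z of tool in the pan frame
    z=np.array([np.cos(a),0,-np.sin(a)]); y=np.array([0,1.,0]); x=np.cross(y,z)
    return mat(R.from_matrix(np.c_[x,y,z]),np.array([-.014,0,ZG[n]])+.014*z)
def rackpan(n,slide=0,up=0):
    q=poses[K[n]]; r=R.from_euler("z",q[2])*R.from_euler("y",np.pi/6)
    return mat(r,np.array([q[0],q[1],.035+up])+r.apply([0,0,slide]))
def standpan(n,x,dz=0,dy=0): # pan origin at stand x (m), hole bar dz above resting on the hook
    r=R.from_euler("z",s[2]); return mat(r,np.array([s[0],s[1],0])+r.apply([x,dy,.270-H[n]+dz]))
def rows(T0,T1,N):
    L=np.real(logm(np.linalg.inv(T0)@T1)); M=expm(L/N)
    v=np.r_[M[:3,3]/.05,R.from_matrix(M[:3,:3]).as_rotvec()]
    print(N,"x",np.round(v,3).tolist(), "to",np.round(T1[:3,3],3)); return T1
E
python3 - <<'E'
from plan import *
n="L"; g=tool_in_pan(n); G=rackpan(n)@g
A=G.copy(); A[2,3]+=.12
T=rows(cur(),A,20); T=rows(T,G,6); T=rows(G,rackpan(n,.17)@g,12)
E
```

```text
20 x [-0.65, -0.599, -0.107, 0.0, -0.0, 0.002] to [ 0.603 -0.214  0.313]
6 x [-0.0, 0.0, 0.4, 0.0, 0.0, -0.0] to [ 0.603 -0.214  0.193]
12 x [-0.142, -0.0, -0.245, 0.0, 0.0, -0.0] to [ 0.685 -0.238  0.34 ]
```

Emit:
{"op": "move_arm", "data": {
  "increments": [
    [0.7,-0.65,-0.599,-0.107,0,0,0.002],
    [0.7,-0.65,-0.599,-0.107,0,0,0.002],
    [0.7,-0.65,-0.599,-0.107,0,0,0.002],
    [0.7,-0.65,-0.599,-0.107,0,0,0.002],
    [0.7,-0.65,-0.599,-0.107,0,0,0.002],
    [0.7,-0.65,-0.599,-0.107,0,0,0.002],
    [0.7,-0.65,-0.599,-0.107,0,0,0.002],
    [0.7,-0.65,-0.599,-0.107,0,0,0.002],
    [0.7,-0.65,-0.599,-0.107,0,0,0.002],
    [0.7,-0.65,-0.599,-0.107,0,0,0.002],
    [0.7,-0.65,-0.599,-0.107,0,0,0.002],
    [0.7,-0.65,-0.599,-0.107,0,0,0.002],
    [0.7,-0.65,-0.599,-0.107,0,0,0.002],
    [0.7,-0.65,-0.599,-0.107,0,0,0.002],
    [0.7,-0.65,-0.599,-0.107,0,0,0.002],
    [0.7,-0.65,-0.599,-0.107,0,0,0.002],
    [0.7,-0.65,-0.599,-0.107,0,0,0.002],
    [0.7,-0.65,-0.599,-0.107,0,0,0.002],
    [0.7,-0.65,-0.599,-0.107,0,0,0.002],
    [0.7,-0.65,-0.599,-0.107,0,0,0.002]
  ],
  "force": 60
}}

```text
time_s: 4.5
ee_pos: [0.6057, -0.2146, 0.3126]
eef_rot: [3.142, 0.0, 2.859]
force: [1.2, 0.7, 0.6]
grip_width: 0.0656
grip_force: 0.0
```

Emit:
{"op": "move_arm", "data": {
  "increments": [
    [0.7,0,0,0.4,0,0,0],
    [0.7,0,0,0.4,0,0,0],
    [0.7,0,0,0.4,0,0,0],
    [0.7,0,0,0.4,0,0,0],
    [0.7,0,0,0.4,0,0,0],
    [0.7,0,0,0.4,0,0,0],
    [0.7,0,0,0,0,0,0],
    [0.25,0,0,0,0,0,0],
    [0.25,0,0,0,0,0,0],
    [0.25,0,0,0,0,0,0],
    [0.25,0,0,0,0,0,0],
    [0.25,0,0,0,0,0,0]
  ],
  "force": 60
}}

```text
time_s: 5.7
ee_pos: [0.6052, -0.2131, 0.1932]
eef_rot: [-3.141, 0.001, 2.859]
force: [0.1, -1.8, 3.2]
grip_width: 0.0331
grip_force: 60.0
```

Emit:
{"op": "move_arm", "data": {
  "increments": [
    [0.2,-0.07,0,-0.12,0,0,0],
    [0.2,-0.142,0,-0.245,0,0,0],
    [0.2,-0.142,0,-0.245,0,0,0],
    [0.2,-0.142,0,-0.245,0,0,0],
    [0.2,-0.142,0,-0.245,0,0,0],
    [0.2,-0.142,0,-0.245,0,0,0],
    [0.2,-0.142,0,-0.245,0,0,0],
    [0.2,-0.142,0,-0.245,0,0,0],
    [0.2,-0.142,0,-0.245,0,0,0],
    [0.2,-0.142,0,-0.245,0,0,0],
    [0.2,-0.142,0,-0.245,0,0,0],
    [0.2,-0.142,0,-0.245,0,0,0],
    [0.2,-0.07,0,-0.12,0,0,0]
  ]
}}

```text
time_s: 7.0
ee_pos: [0.6872, -0.2367, 0.3398]
eef_rot: [3.142, 0.0, 2.859]
force: [-0.1, 0.1, -3.4]
grip_width: 0.0338
grip_force: 59.9
```

```bash
python3 - <<'E'
from plan import *
o=ctrl.get_obs(); print(o["time_s"],o["ee_pos"],o["eef_rot"],o["force"],o["moment"],o["qpos"])
sc,tp=ctrl.camera("scene"),ctrl.camera("top"); pickle.dump((sc,tp),open("c2.pkl","wb"))
big=cv2.resize(np.hstack([sc["color"][140:300,225:425],tp["color"][150:310,250:450]]),None,fx=2,fy=2,interpolation=cv2.INTER_CUBIC)
cv2.imwrite("pics/d1.png",big)
E
```

```text
7.0 [ 0.68723056 -0.23669395  0.33979356] [3.14154393e+00 1.94887940e-04 2.85899187e+00] [-0.05130922  0.08134975 -3.3510003 ] [-0.02486725 -0.10187535  0.03557607] [-3.82093467e-01  7.28568113e-01  5.88539811e-01  7.00785009e-05
  1.82429564e+00 -1.67027143e+00]
```

View pics/d1.png

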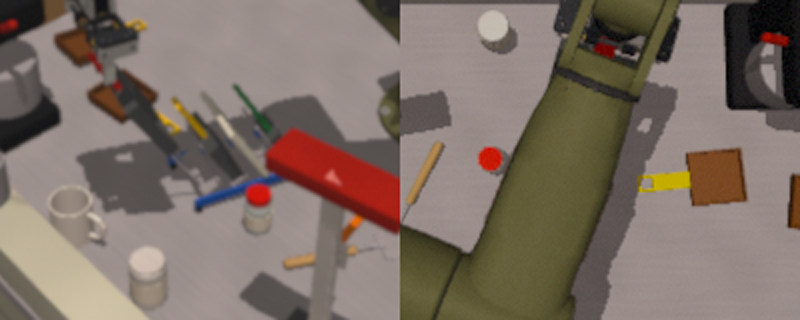

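```bash
cat >> plan.py <<'E'
def path(T0,T1,N,n):
    L=np.real(logm(np.linalg.inv(T0)@T1)); g=np.linalg.inv(tool_in_pan(n)); St=np.linalg.inv(mat(R.from_euler("z",s[2]),[s[0],s[1],0]))
    for k in range(0,N+1,4):
        P=St@T0@expm(L*k/N)@g; print("  pan in stand",np.round(P[:3,3]*1000).astype(int),"tcp",np.round((T0@expm(L*k/N))[:3,3],3))
E
python3 - <<'E'
from plan import *
n="L"; g=tool_in_pan(n); T1=standpan(n,-.16,.10)@g
C=cur(); rows(C,T1,20); path(C,T1,20,n)
rows(T1,standpan(n,-.115,.006)@g,10); rows(standpan(n,-.115,.006)@g,standpan(n,-.007,.006)@g,14)
E
```

```text
20 x [0.244, 0.443, -0.036, -0.006, -0.026, -0.023] to [0.473 0.216 0.324]
  pan in stand [-116 -447  182] tcp [ 0.687 -0.237  0.339]
  pan in stand [-109 -357  180] tcp [ 0.661 -0.139  0.345]
  pan in stand [-111 -266  177] tcp [ 0.626 -0.044  0.348]
  pan in stand [-120 -176  170] tcp [0.582 0.047 0.346]
  pan in stand [-136  -87  160] tcp [0.531 0.134 0.338]
  pan in stand [-160    0  146] tcp [0.473 0.216 0.324]
10 x [0.016, 0.0, 0.208, 0.0, -0.0, -0.0] to [0.517 0.224 0.23 ]
14 x [-0.134, 0.0, 0.077, 0.0, -0.0, -0.0] to [0.623 0.245 0.23 ]
```

Path is clear. Carry.

Emit:
{"op": "move_arm", "data": {
  "increments": [
    [0.2,0.12,0.22,-0.018,-0.003,-0.013,-0.011],
    [0.2,0.244,0.443,-0.036,-0.006,-0.026,-0.023],
    [0.2,0.244,0.443,-0.036,-0.006,-0.026,-0.023],
    [0.2,0.244,0.443,-0.036,-0.006,-0.026,-0.023],
    [0.2,0.244,0.443,-0.036,-0.006,-0.026,-0.023],
    [0.2,0.244,0.443,-0.036,-0.006,-0.026,-0.023],
    [0.2,0.244,0.443,-0.036,-0.006,-0.026,-0.023],
    [0.2,0.244,0.443,-0.036,-0.006,-0.026,-0.023],
    [0.2,0.244,0.443,-0.036,-0.006,-0.026,-0.023],
    [0.2,0.244,0.443,-0.036,-0.006,-0.026,-0.023],
    [0.2,0.244,0.443,-0.036,-0.006,-0.026,-0.023],
    [0.2,0.244,0.443,-0.036,-0.006,-0.026,-0.023],
    [0.2,0.244,0.443,-0.036,-0.006,-0.026,-0.023],
    [0.2,0.244,0.443,-0.036,-0.006,-0.026,-0.023],
    [0.2,0.244,0.443,-0.036,-0.006,-0.026,-0.023],
    [0.2,0.244,0.443,-0.036,-0.006,-0.026,-0.023],
    [0.2,0.244,0.443,-0.036,-0.006,-0.026,-0.023],
    [0.2,0.244,0.443,-0.036,-0.006,-0.026,-0.023],
    [0.2,0.244,0.443,-0.036,-0.006,-0.026,-0.023],
    [0.2,0.244,0.443,-0.036,-0.006,-0.026,-0.023]
  ]
}}

```text
time_s: 9.1
ee_pos: [0.4794, 0.2072, 0.3233]
eef_rot: [-3.14, 0.516, -2.965]
force: [1.2, -0.1, -4.1]
grip_width: 0.0334
grip_force: 59.9
```

```bash
python3 - <<'E'
from plan import *
np.set_printoptions(precision=3,suppress=True)
n="L"; g=tool_in_pan(n)
o=ctrl.get_obs(); print(o["time_s"],o["ee_pos"],o["eef_rot"],o["force"],o["moment"],o["joint_vel"])
print(R.from_matrix((standpan(n,0)@g)[:3,:3]).as_euler("xyz"))
T=rows(cur(),standpan(n,-.16,.10)@g,2);rows(cur(),standpan(n,-.115,.006)@g,10)
sc,tp=ctrl.camera("scene"),ctrl.camera("top"); pickle.dump((sc,tp),open("c3.pkl","wb"))
P=cur()@np.linalg.inv(g); B=[BOX(-26,0,-75,75,0,150),BOX(-19,-9,-17,17,150,230),BOX(-19,-9,-11,11,200,224)]
S=4; out=[]
for c,(r0,r1,c0,c1) in((sc,(180,320,340,440)),(tp,(140,280,180,280))):
    b=cv2.resize(c["color"],None,fx=S,fy=S,interpolation=cv2.INTER_CUBIC)
    for q in B: cv2.polylines(b,[cv2.convexHull(np.round((proj(c,q@P[:3,:3].T+P[:3,3])+.5)*S).astype(np.int32))],True,(255,255,0),1)
    out.append(b[r0*S:r1*S,c0*S:c1*S])
cv2.imwrite("pics/e1.png",np.hstack(out))
E
```

```text
9.1 [0.479 0.207 0.323] [-3.14   0.516 -2.965] [ 1.199 -0.119 -4.099] [-0.063  0.593  0.047] [ 0.599 -0.229  0.375 -0.35  -0.34   0.5  ]
[-3.142  0.524 -2.95 ]
2 x [0.041, 0.096, -0.03, -0.004, -0.004, -0.006] to [0.473 0.216 0.324]
10 x [0.023, 0.02, 0.202, -0.001, -0.001, -0.001] to [0.517 0.224 0.23 ]
```

View pics/e1.png

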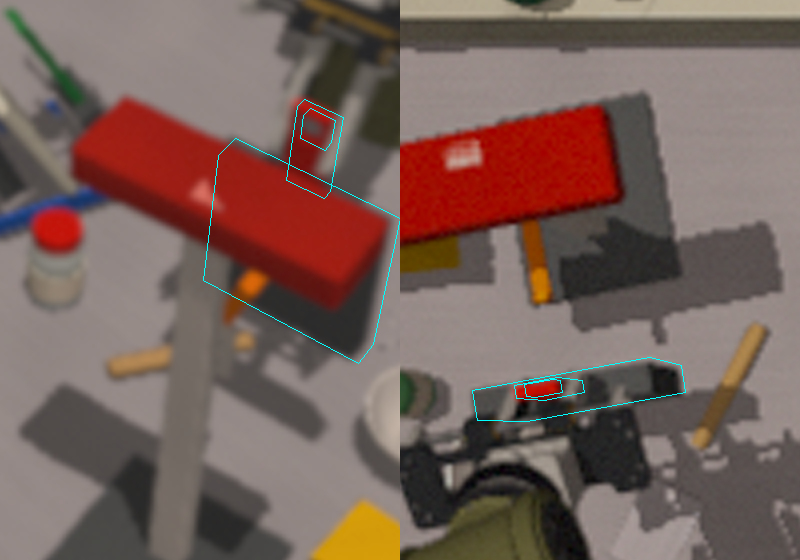

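Emit:
{"op": "move_arm", "data": {
  "increments": [
    [0.2,0.12,0.22,-0.018,-0.003,-0.013,-0.011],
    [0.2,0,0,0.1,0,0,0],
    [0.2,0.016,0,0.208,0,0,0],
    [0.2,0.016,0,0.208,0,0,0],
    [0.2,0.016,0,0.208,0,0,0],
    [0.2,0.016,0,0.208,0,0,0],
    [0.2,0.016,0,0.208,0,0,0],
    [0.2,0.016,0,0.208,0,0,0],
    [0.2,0,0,0.1,0,0,0],
    [0.2,0,0,0,0,0,0],
    [0.2,0,0,0,0,0,0],
    [0.2,0,0,0,0,0,0]
  ]
}}

```text
time_s: 10.4
ee_pos: [0.5052, 0.2224, 0.2576]
eef_rot: [-3.137, 0.53, -2.953]
force: [-0.8, -0.5, -4.2]
grip_width: 0.0336
grip_force: 59.9
```

```bash
cat > look.py <<'E'
from plan import *
np.set_printoptions(precision=3,suppress=True)
DIM=dict(L=(75,150,230),M=(55,110,216),S=(35,70,204))
def look(n,fn,extra=[]):
    g=tool_in_pan(n); o=ctrl.get_obs(); print(o["time_s"],o["ee_pos"],o["eef_rot"],o["force"],o["moment"],"vel",np.abs(o["joint_vel"]).max())
    sc,tp=ctrl.camera("scene"),ctrl.camera("top")
    w,b,e=DIM[n]; P=cur()@np.linalg.inv(g); B=[BOX(-26,0,-w,w,0,b),BOX(-19,-9,-17,17,b,e),BOX(-19,-9,-11,11,e-30,e-6)]
    St=np.linalg.inv(mat(R.from_euler("z",s[2]),[s[0],s[1],0])); Q=St@P; print("pan in stand",Q[:3,3]*1000,np.degrees(R.from_matrix(Q[:3,:3]).as_euler("xyz")))
    S=4; out=[]
    for c,(r0,r1,c0,c1) in((sc,(180,320,340,440)),(tp,(140,280,180,280))):
        b=cv2.resize(c["color"],None,fx=S,fy=S,interpolation=cv2.INTER_CUBIC)
        for q in B: cv2.polylines(b,[cv2.convexHull(np.round((proj(c,q@P[:3,:3].T+P[:3,3])+.5)*S).astype(np.int32))],True,(255,255,0),1)
        out.append(b[r0*S:r1*S,c0*S:c1*S])
    cv2.imwrite(fn,np.hstack(out)); return sc,tp
E
python3 - <<'E'
from look import *
n="L"; g=tool_in_pan(n); c=look(n,"pics/e2.png"); pickle.dump(c,open("c4.pkl","wb"))
rows(cur(),standpan(n,-.115,.006)@g,2); rows(cur(),standpan(n,-.007,.006)@g,14)
E
```

```text
10.4 [0.505 0.222 0.258] [-3.137  0.53  -2.953] [-0.783 -0.492 -4.153] [-0.135  0.582 -0.024] vel 0.0017672031936471018
pan in stand [-125.889   -0.495   79.637] [-0.229 -0.337 -0.295]
2 x [0.036, -0.001, 0.298, -0.003, 0.003, -0.001] to [0.517 0.224 0.23 ]
14 x [-0.128, 0.0, 0.12, -0.0, 0.0, -0.0] to [0.623 0.245 0.23 ]
```

View pics/e2.png

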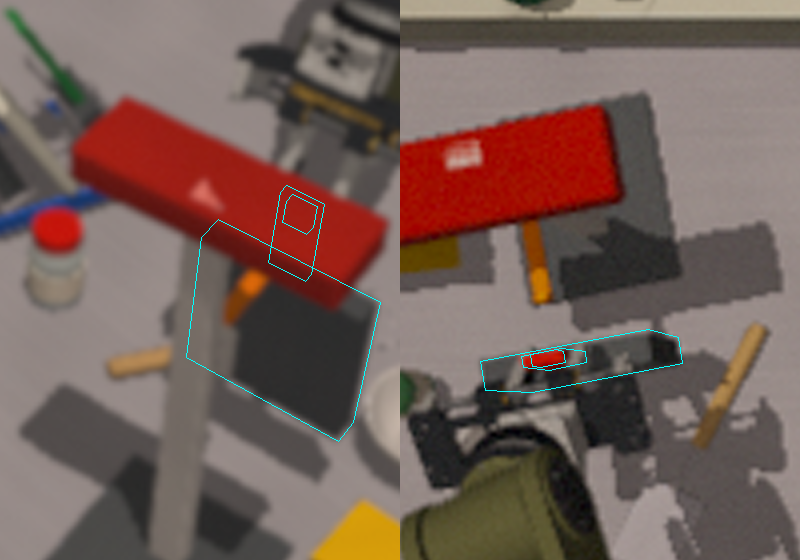

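```bash
python3 - <<'E'
from plan import *
n="L"; g=tool_in_pan(n); A=standpan(n,-.115,.013)@g;B=standpan(n,-.006,.013)@g
rows(cur(),A,3); rows(A,B,12); rows(B,standpan(n,-.006,-.0)@g,4)
E
```

```text
3 x [0.0, -0.001, 0.159, -0.002, 0.002, -0.001] to [0.517 0.224 0.237]
12 x [-0.157, -0.0, 0.091, 0.0, -0.0, -0.0] to [0.624 0.245 0.237]
4 x [0.032, -0.0, 0.056, 0.0, -0.0, -0.0] to [0.624 0.245 0.224]
```

Emit:
{"op": "move_arm", "data": {
  "increments": [
    [0.2,0,-0.001,0.159,-0.002,0.002,-0.001],
    [0.2,0,-0.001,0.159,-0.002,0.002,-0.001],
    [0.2,0,-0.001,0.159,-0.002,0.002,-0.001],
    [0.2,0,0,0,0,0,0],
    [0.2,-0.157,0,0.091,0,0,0],
    [0.2,-0.157,0,0.091,0,0,0],
    [0.2,-0.157,0,0.091,0,0,0],
    [0.2,-0.157,0,0.091,0,0,0],
    [0.2,0,0,0,0,0,0],
    [0.2,0,0,0,0,0,0]
  ]
}}

```text
time_s: 11.5
ee_pos: [0.5526, 0.2312, 0.236]
eef_rot: [-3.141, 0.522, -2.95]
force: [0.8, -0.0, -4.7]
grip_width: 0.0332
grip_force: 59.9
```

Emit:
{"op": "move_arm", "data": {
  "increments": [
    [0.2,-0.157,0,0.091,0,0,0],
    [0.2,-0.157,0,0.091,0,0,0],
    [0.2,-0.157,0,0.091,0,0,0],
    [0.2,-0.157,0,0.091,0,0,0],
    [0.2,-0.157,0,0.091,0,0,0],
    [0.2,-0.157,0,0.091,0,0,0],
    [0.2,-0.157,0,0.091,0,0,0],
    [0.2,-0.157,0,0.091,0,0,0],
    [0.2,0,0,0,0,0,0],
    [0.2,0,0,0,0,0,0]
  ]
}}

```text
time_s: 12.5
ee_pos: [0.6238, 0.245, 0.2359]
eef_rot: [-3.141, 0.522, -2.95]
force: [0.9, 0.0, -3.5]
grip_width: 0.0338
grip_force: 59.9
```

```bash
python3 - <<'E'
from look import *
n="L"; g=tool_in_pan(n); c=look(n,"pics/e3.png")
rows(cur(),standpan(n,-.006,-.0)@g,4)
E
```

```text
12.5 [0.624 0.245 0.236] [-3.141  0.522 -2.95 ] [ 0.886  0.042 -3.465] [-0.025  0.545  0.055] vel 0.012819573389008241
pan in stand [-6.461 -0.036 58.241] [-0.029  0.053  0.028]
4 x [0.029, -0.0, 0.054, -0.0, -0.0, 0.0] to [0.624 0.245 0.224]
```

View pics/e3.png

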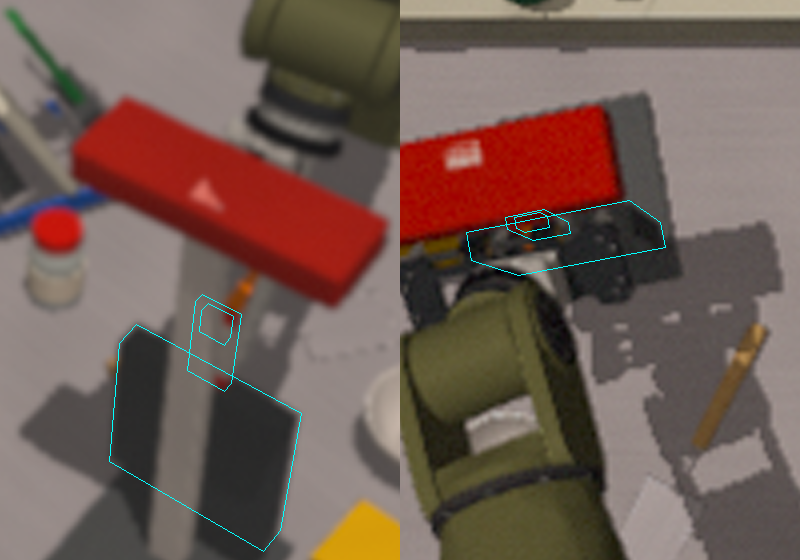

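The pan hangs around the hook: the scene half shows orange at (240,290) running into the hole outline, and the dark body at (110–300, 325–550) matches the outline. I lower it now.

Emit:
{"op": "move_arm", "data": {
  "increments": [
    [0.2,0.029,0,0.054,0,0,0],
    [0.2,0.029,0,0.054,0,0,0],
    [0.2,0.029,0,0.054,0,0,0],
    [0.2,0.022,0,0.04,0,0,0],
    [0.2,0,0,0,0,0,0],
    [0.2,0,0,0,0,0,0]
  ]
}}

```text
time_s: 13.2
ee_pos: [0.6241, 0.2451, 0.2245]
eef_rot: [-3.141, 0.523, -2.95]
force: [0.4, -0.1, -4.2]
grip_width: 0.0335
grip_force: 59.9
```

Emit:
{"op": "move_arm", "data": {
  "increments": [
    [0.2,0.012,0,0.022,0,0,0],
    [0.2,0.012,0,0.022,0,0,0],
    [0.2,0,0,0,0,0,0]
  ]
}}

```text
time_s: 13.5
ee_pos: [0.6248, 0.2454, 0.2244]
eef_rot: [-3.141, 0.527, -2.95]
force: [-7.4, -3.7, 8.3]
grip_width: 0.0335
grip_force: 59.9
```

Emit:
{"op": "move_arm", "data": {
  "increments": [
    [0.2,-0.005,0,-0.009,0,0,0],
    [0.2,0,0,0,0,0,0],
    [0.45,0,0,0,0,0,0],
    [0.6,0,0,0,0,0,0],
    [0.6,0,0,0,0,0,0],
    [0.6,0,0,-0.1,0,0,0],
    [0.6,0,0,-0.2,0,0,0],
    [0.6,0,0,-0.4,0,0,0],
    [0.6,0,0,-0.5,0,0,0],
    [0.6,0,0,-0.5,0,0,0],
    [0.6,0,0,-0.5,0,0,0],
    [0.6,0,0,-0.5,0,0,0]
  ]
}}

```text
time_s: 14.7
ee_pos: [0.5571, 0.2322, 0.3414]
eef_rot: [-3.141, 0.524, -2.95]
force: [0.2, -0.8, 0.5]
grip_width: 0.0564
grip_force: 0.0
```

```bash
python3 - <<'E'
from look import *
n="M"; g=tool_in_pan(n); G=rackpan(n)@g; A=G.copy(); A[2,3]+=.14
o=ctrl.get_obs(); print(o["ee_pos"],o["force"])
T0=cur(); T0=T0@mat(R.identity(),[0,0,-.03]) 
rows(T0,A,19); path(T0,A,20,n); rows(A,G,6)
sc,tp=ctrl.camera("scene"),ctrl.camera("top"); pickle.dump((sc,tp),open("c5.pkl","wb"))
P=standpan("L",-.006); S=4; w,b,e=DIM["L"]
c=sc; bb=cv2.resize(c["color"],None,fx=S,fy=S,interpolation=cv2.INTER_CUBIC)
for q in [BOX(-26,0,-w,w,0,b),BOX(-19,-9,-17,17,b,e)]: cv2.polylines(bb,[cv2.convexHull(np.round((proj(c,q@P[:3,:3].T+P[:3,3])+.5)*S).astype(np.int32))],True,(255,255,0),1)
cv2.imwrite("pics/f1.png",bb[180*S:320*S,300*S:440*S])
E
```

```text
[0.557 0.232 0.341] [ 0.196 -0.75   0.475]
19 x [-0.001, -0.455, 0.042, 0.007, 0.027, 0.025] to [ 0.538 -0.197  0.32 ]
  pan in stand [-89   0 204] tcp [0.542 0.229 0.367]
  pan in stand [-105  -82  196] tcp [0.56  0.145 0.36 ]
  pan in stand [-129 -162  188] tcp [0.568 0.059 0.35 ]
  pan in stand [-161 -240  182] tcp [ 0.567 -0.028  0.34 ]
  pan in stand [-201 -314  177] tcp [ 0.557 -0.113  0.33 ]
  pan in stand [-248 -383  175] tcp [ 0.538 -0.197  0.32 ]
6 x [-0.0, 0.0, 0.467, 0.0, 0.0, -0.0] to [ 0.538 -0.197  0.18 ]
```

View pics/f1.png

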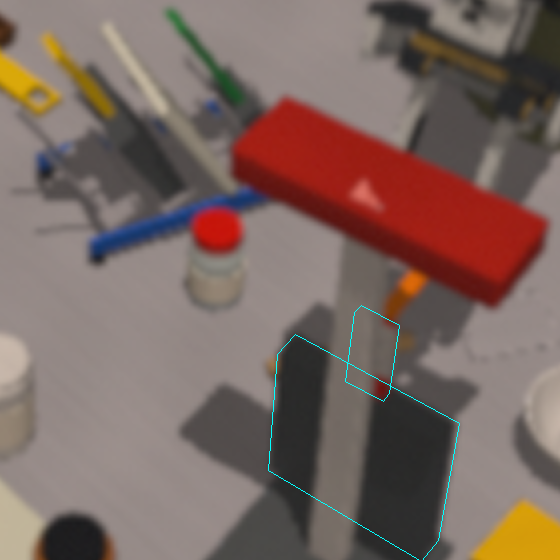

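The large pan hangs straight: the body outline at (270–460, 335–560) and the handle at (345–400, 305–400) both match. Now the medium.

Emit:
{"op": "move_arm", "data": {
  "increments": [
    [0.65,0,0,-0.6,0,0,0],
    [0.65,-0.001,-0.455,0.042,0.007,0.027,0.025],
    [0.65,-0.001,-0.455,0.042,0.007,0.027,0.025],
    [0.65,-0.001,-0.455,0.042,0.007,0.027,0.025],
    [0.65,-0.001,-0.455,0.042,0.007,0.027,0.025],
    [0.65,-0.001,-0.455,0.042,0.007,0.027,0.025],
    [0.65,-0.001,-0.455,0.042,0.007,0.027,0.025],
    [0.65,-0.001,-0.455,0.042,0.007,0.027,0.025],
    [0.65,-0.001,-0.455,0.042,0.007,0.027,0.025],
    [0.65,-0.001,-0.455,0.042,0.007,0.027,0.025],
    [0.65,-0.001,-0.455,0.042,0.007,0.027,0.025],
    [0.65,-0.001,-0.455,0.042,0.007,0.027,0.025],
    [0.65,-0.001,-0.455,0.042,0.007,0.027,0.025],
    [0.65,-0.001,-0.455,0.042,0.007,0.027,0.025],
    [0.65,-0.001,-0.455,0.042,0.007,0.027,0.025],
    [0.65,-0.001,-0.455,0.042,0.007,0.027,0.025],
    [0.65,-0.001,-0.455,0.042,0.007,0.027,0.025],
    [0.65,-0.001,-0.455,0.042,0.007,0.027,0.025],
    [0.65,-0.001,-0.455,0.042,0.007,0.027,0.025],
    [0.65,-0.001,-0.455,0.042,0.007,0.027,0.025]
  ]
}}

```text
time_s: 16.8
ee_pos: [0.5378, -0.198, 0.3189]
eef_rot: [-3.135, -0.001, 2.844]
force: [-0.1, 0.6, -0.1]
grip_width: 0.061
grip_force: 0.0
```

```bash
python3 - <<'E'
from look import *
n="M"; g=tool_in_pan(n); G=rackpan(n)@g; A=G.copy(); A[2,3]+=.08
o=ctrl.get_obs(); print(o["ee_pos"],o["eef_rot"],np.abs(o["joint_vel"]).max())
rows(cur(),A,3)
E
```

```text
[ 0.538 -0.198  0.319] [-3.135 -0.001  2.844] 0.3488160515497885
3 x [-0.003, 0.006, 0.39, -0.002, -0.0, -0.003] to [ 0.538 -0.197  0.26 ]
```

Emit:
{"op": "move_arm", "data": {
  "increments": [
    [0.65,0,0.006,0.39,-0.002,0,-0.003],
    [0.65,0,0.006,0.39,-0.002,0,-0.003],
    [0.65,0,0.006,0.39,-0.002,0,-0.003],
    [0.65,0,0,0.4,0,0,0],
    [0.65,0,0,0.4,0,0,0],
    [0.65,0,0,0.4,0,0,0],
    [0.65,0,0,0.4,0,0,0],
    [0.65,0,0,0,0,0,0],
    [0.2,0,0,0,0,0,0],
    [0.2,0,0,0,0,0,0],
    [0.2,0,0,0,0,0,0],
    [0.2,0,0,0,0,0,0],
    [0.2,0,0,0,0,0,0]
  ],
  "force": 60
}}

```text
time_s: 18.1
ee_pos: [0.5386, -0.1966, 0.1823]
eef_rot: [-3.141, 0.002, 2.855]
force: [0.3, -0.6, 4.0]
grip_width: 0.0336
grip_force: 60.0
```

Emit:
{"op": "move_arm", "data": {
  "increments": [
    [0.2,-0.07,0,-0.12,0,0,0],
    [0.2,-0.142,0,-0.245,0,0,0],
    [0.2,-0.142,0,-0.245,0,0,0],
    [0.2,-0.142,0,-0.245,0,0,0],
    [0.2,-0.142,0,-0.245,0,0,0],
    [0.2,-0.142,0,-0.245,0,0,0],
    [0.2,-0.142,0,-0.245,0,0,0],
    [0.2,-0.142,0,-0.245,0,0,0],
    [0.2,-0.142,0,-0.245,0,0,0],
    [0.2,-0.142,0,-0.245,0,0,0],
    [0.2,-0.142,0,-0.245,0,0,0],
    [0.2,-0.142,0,-0.245,0,0,0],
    [0.2,-0.07,0,-0.12,0,0,0]
  ]
}}

```text
time_s: 19.4
ee_pos: [0.6203, -0.2205, 0.3292]
eef_rot: [-3.142, 0.001, 2.855]
force: [-0.3, -0.3, -2.8]
grip_width: 0.0334
grip_force: 59.9
```

```bash
python3 - <<'E'
from look import *
n="M"; g=tool_in_pan(n)
o=ctrl.get_obs(); print(o["time_s"],o["ee_pos"],o["eef_rot"],o["force"],o["moment"],o["grip_width"])
T1=standpan(n,-.16,.09)@g
C=cur(); rows(C,T1,19); path(C,T1,20,n)
A=standpan(n,-.12,.013)@g;rows(T1,A,6)
E
```

```text
19.4 [ 0.62  -0.221  0.329] [-3.142  0.001  2.855] [-0.304 -0.282 -2.753] [-0.051 -0.048 -0.033] 0.03336314363592081
19 x [0.187, 0.452, -0.021, -0.007, -0.027, -0.025] to [0.473 0.216 0.314]
  pan in stand [-172 -422  184] tcp [ 0.62  -0.221  0.329]
  pan in stand [-155 -338  180] tcp [ 0.607 -0.128  0.332]
  pan in stand [-145 -254  175] tcp [ 0.585 -0.038  0.333]
  pan in stand [-143 -168  169] tcp [0.555 0.05  0.331]
  pan in stand [-148  -84  161] tcp [0.517 0.135 0.325]
  pan in stand [-160    0  150] tcp [0.473 0.216 0.314]
6 x [0.013, -0.0, 0.289, 0.0, -0.0, -0.0] to [0.512 0.223 0.237]
```

Emit:
{"op": "move_arm", "data": {
  "increments": [
    [0.2,0.187,0.452,-0.021,-0.007,-0.027,-0.025],
    [0.2,0.187,0.452,-0.021,-0.007,-0.027,-0.025],
    [0.2,0.187,0.452,-0.021,-0.007,-0.027,-0.025],
    [0.2,0.187,0.452,-0.021,-0.007,-0.027,-0.025],
    [0.2,0.187,0.452,-0.021,-0.007,-0.027,-0.025],
    [0.2,0.187,0.452,-0.021,-0.007,-0.027,-0.025],
    [0.2,0.187,0.452,-0.021,-0.007,-0.027,-0.025],
    [0.2,0.187,0.452,-0.021,-0.007,-0.027,-0.025],
    [0.2,0.187,0.452,-0.021,-0.007,-0.027,-0.025],
    [0.2,0.187,0.452,-0.021,-0.007,-0.027,-0.025],
    [0.2,0.187,0.452,-0.021,-0.007,-0.027,-0.025],
    [0.2,0.187,0.452,-0.021,-0.007,-0.027,-0.025],
    [0.2,0.187,0.452,-0.021,-0.007,-0.027,-0.025],
    [0.2,0.187,0.452,-0.021,-0.007,-0.027,-0.025],
    [0.2,0.187,0.452,-0.021,-0.007,-0.027,-0.025],
    [0.2,0.187,0.452,-0.021,-0.007,-0.027,-0.025],
    [0.2,0.187,0.452,-0.021,-0.007,-0.027,-0.025],
    [0.2,0.187,0.452,-0.021,-0.007,-0.027,-0.025],
    [0.2,0.187,0.452,-0.021,-0.007,-0.027,-0.025],
    [0.2,0,0,0,0,0,0]
  ]
}}

```text
time_s: 21.4
ee_pos: [0.4689, 0.2163, 0.3136]
eef_rot: [3.136, 0.525, -2.94]
force: [0.9, -0.0, -1.2]
grip_width: 0.0337
grip_force: 59.9
```

Emit:
{"op": "move_arm", "data": {
  "increments": [
    [0.2,0.013,0,0.289,0,0,0],
    [0.2,0.013,0,0.289,0,0,0],
    [0.2,0.013,0,0.289,0,0,0],
    [0.2,0.013,0,0.289,0,0,0],
    [0.2,0.013,0,0.289,0,0,0],
    [0.2,0.013,0,0.289,0,0,0],
    [0.2,0,0,0,0,0,0],
    [0.2,0,0,0,0,0,0]
  ]
}}

```text
time_s: 22.2
ee_pos: [0.5099, 0.2228, 0.2376]
eef_rot: [3.136, 0.525, -2.944]
force: [0.1, 0.6, -1.0]
grip_width: 0.0336
grip_force: 59.9
```

```bash
python3 - <<'E'
from look import *
n="M"; g=tool_in_pan(n); c=look(n,"pics/g1.png"); pickle.dump(c,open("c6.pkl","wb"))
A=standpan(n,-.115,.013)@g; B=standpan(n,-.0245,.013)@g
rows(cur(),A,2); rows(A,B,10); rows(B,standpan(n,-.0245,0)@g,4)
# yellow handle end vs prediction in the top picture
tp=c[1]; P=cur()@np.linalg.inv(g); q=BOX(-19,-9,-17,17,110,216); Q=q@P[:3,:3].T+P[:3,3]
u=proj(tp,Q[[1,3,5,7]]).mean(0); m=cmask(tp,23,(int(u[1])-12,int(u[1])+12,int(u[0])-14,int(u[0])+14)); print("top end px pred",u,"yellow",np.argwhere(m).mean(0)[::-1]/4,m.sum()/16, "pred top face area",sil(tp,Q[[1,3,5,7]]).sum()/16)
E
```

```text
22.2 [0.51  0.223 0.238] [ 3.136  0.525 -2.944] [ 0.11   0.616 -1.026] [-0.038  0.478  0.038] vel 0.01898936246456058
pan in stand [-121.607    0.899   74.426] [ 0.286 -0.162  0.522]
2 x [-0.054, -0.001, 0.048, 0.004, 0.001, 0.003] to [0.517 0.224 0.237]
10 x [-0.157, -0.0, 0.09, 0.0, -0.0, -0.0] to [0.606 0.242 0.237]
4 x [0.032, -0.0, 0.056, 0.0, -0.0, -0.0] to [0.606 0.242 0.224]
top end px pred [216.515 227.605] yellow [217.752 228.223] 53.3125 pred top face area 33.1875
```

View pics/g1.png

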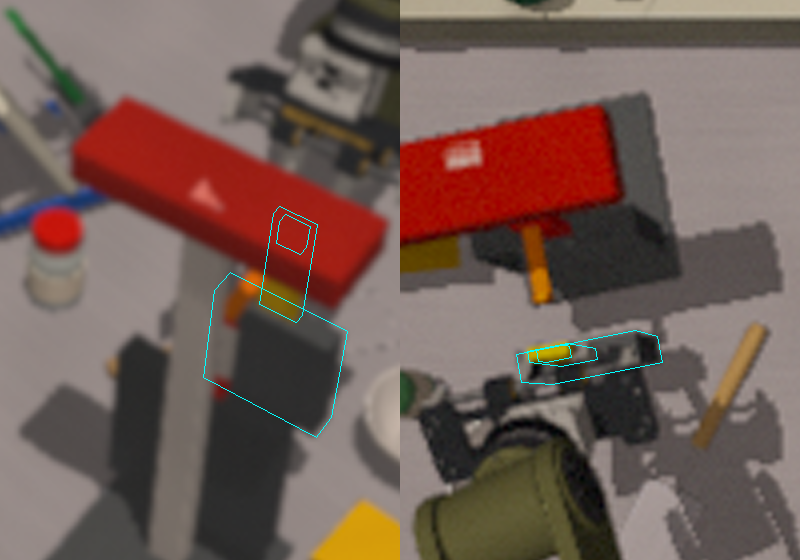

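The medium pan is in front of the hook. The outline (205–345, 272–437) matches its body and the yellow handle end at (549,353) in the top half. Now I insert it.

Emit:
{"op": "move_arm", "data": {
  "increments": [
    [0.2,-0.054,-0.001,0.048,0.004,0.001,0.003],
    [0.2,-0.054,-0.001,0.048,0.004,0.001,0.003],
    [0.2,-0.157,0,0.09,0,0,0],
    [0.2,-0.157,0,0.09,0,0,0],
    [0.2,-0.157,0,0.09,0,0,0],
    [0.2,-0.157,0,0.09,0,0,0],
    [0.2,0,0,0,0,0,0],
    [0.2,0,0,0,0,0,0]
  ]
}}

```text
time_s: 23.1
ee_pos: [0.5524, 0.2313, 0.2358]
eef_rot: [3.141, 0.523, -2.951]
force: [-0.2, 0.2, -2.3]
grip_width: 0.0333
grip_force: 59.9
```

Emit:
{"op": "move_arm", "data": {
  "increments": [
    [0.2,-0.157,0,0.09,0,0,0],
    [0.2,-0.157,0,0.09,0,0,0],
    [0.2,-0.157,0,0.09,0,0,0],
    [0.2,-0.157,0,0.09,0,0,0],
    [0.2,-0.1,0,0.058,0,0,0],
    [0.2,-0.1,0,0.058,0,0,0],
    [0.2,0,0,0,0,0,0],
    [0.2,0,0,0,0,0,0]
  ]
}}

```text
time_s: 23.9
ee_pos: [0.5992, 0.2404, 0.236]
eef_rot: [3.141, 0.523, -2.951]
force: [-0.5, -0.9, -1.7]
grip_width: 0.0335
grip_force: 59.9
```

```bash
python3 - <<'E'
from look import *
n="M"; g=tool_in_pan(n); c=look(n,"pics/g2.png"); pickle.dump(c,open("c7.pkl","wb"))
B=standpan(n,-.0235,.013)@g
rows(cur(),B,1); rows(B,standpan(n,-.0235,0)@g,4)
sc=c[0]
# large pan: red handle bits and outline fit (upright) from scene + top
m=((cv2.cvtColor(sc["color"],cv2.COLOR_BGR2GRAY)<62)).astype(np.uint8)
for x in(-.012,-.009,-.006,-.003,0):
    P=standpan("L",x); Q=BOX(-26,0,-75,75,0,150)@P[:3,:3].T+P[:3,3]; print(x,np.round(proj(sc,Q[[0,4,2,6]]),1).tolist())
E
```

```text
23.9 [0.599 0.24  0.236] [ 3.141  0.523 -2.951] [-0.541 -0.932 -1.696] [-0.029  0.423 -0.018] vel 0.007523170141610188
pan in stand [-31.333   0.32   72.323] [0.052 0.004 0.015]
1 x [-0.142, -0.003, 0.066, 0.001, -0.0, -0.0] to [0.607 0.242 0.237]
4 x [0.032, 0.0, 0.056, 0.0, -0.0, -0.0] to [0.607 0.242 0.224]
-0.012 [[371.6, 291.0], [367.4, 295.9], [409.8, 313.2], [405.8, 318.5]]
-0.009 [[371.1, 291.6], [366.9, 296.4], [409.4, 313.8], [405.3, 319.1]]
-0.006 [[370.6, 292.1], [366.4, 297.0], [408.9, 314.4], [404.9, 319.7]]
-0.003 [[370.1, 292.7], [365.9, 297.6], [408.5, 315.0], [404.4, 320.3]]
0 [[369.7, 293.3], [365.4, 298.2], [408.0, 315.6], [403.9, 320.9]]
```

Emit:
{"op": "move_arm", "data": {
  "increments": [
    [0.2,-0.035,0,0.018,0,0,0],
    [0.2,-0.035,0,0.018,0,0,0],
    [0.2,-0.035,0,0.018,0,0,0],
    [0.2,-0.03,0,0.014,0,0,0],
    [0.2,0,0,0,0,0,0],
    [0.2,0,0,0,0,0,0]
  ]
}}

```text
time_s: 24.6
ee_pos: [0.6066, 0.2419, 0.2365]
eef_rot: [3.141, 0.523, -2.95]
force: [0.7, -0.5, -1.6]
grip_width: 0.0333
grip_force: 59.9
```

Emit:
{"op": "move_arm", "data": {
  "increments": [
    [0.2,0.031,0,0.054,0,0,0],
    [0.2,0.031,0,0.054,0,0,0],
    [0.2,0.031,0,0.054,0,0,0],
    [0.2,0.022,0,0.04,0,0,0],
    [0.2,0,0,0,0,0,0],
    [0.2,0.012,0,0.022,0,0,0],
    [0.2,0,0,0,0,0,0]
  ]
}}

```text
time_s: 25.3
ee_pos: [0.607, 0.242, 0.2247]
eef_rot: [3.14, 0.525, -2.951]
force: [-3.3, -3.5, 3.6]
grip_width: 0.0338
grip_force: 59.9
```

Emit:
{"op": "move_arm", "data": {
  "increments": [
    [0.2,0,0,0,0,0,0],
    [0.45,0,0,0,0,0,0],
    [0.6,0,0,0,0,0,0],
    [0.6,0,0,0,0,0,0],
    [0.6,0,0,-0.1,0,0,0],
    [0.6,0,0,-0.2,0,0,0],
    [0.6,0,0,-0.4,0,0,0],
    [0.6,0,0,-0.5,0,0,0],
    [0.6,0,0,-0.5,0,0,0],
    [0.6,0,0,-0.5,0,0,0],
    [0.6,0,0,-0.5,0,0,0],
    [0.6,0,0,-0.5,0,0,0],
    [0.6,0,0,0,0,0,0]
  ]
}}

```text
time_s: 26.6
ee_pos: [0.5277, 0.2267, 0.3666]
eef_rot: [3.139, 0.53, -2.951]
force: [0.3, -0.0, 0.0]
grip_width: 0.056
grip_force: 0.0
```

```bash
python3 - <<'E'
from look import *
n="S"; g=tool_in_pan(n); G=rackpan(n)@g; A=G.copy(); A[2,3]+=.14
o=ctrl.get_obs(); print(o["time_s"],o["ee_pos"],o["force"])
rows(cur(),A,20); path(cur(),A,20,n); rows(A,G,7)
sc,tp=ctrl.camera("scene"),ctrl.camera("top"); pickle.dump((sc,tp),open("c8.pkl","wb"))
S=4; out=[]
for c,(r0,r1,c0,c1) in((sc,(200,325,345,445)),(tp,(160,285,180,280))):
    b=cv2.resize(c["color"],None,fx=S,fy=S,interpolation=cv2.INTER_CUBIC)
    for k,x,col in(("L",-.006,(255,255,0)),("M",-.0235,(0,255,0))):
        w,h,e=DIM[k]; P=standpan(k,x)
        for q in [BOX(-26,0,-w,w,0,h),BOX(-19,-9,-17,17,h,e)]: cv2.polylines(b,[cv2.convexHull(np.round((proj(c,q@P[:3,:3].T+P[:3,3])+.5)*S).astype(np.int32))],True,col,1)
    out.append(b[r0*S:r1*S,c0*S:c1*S])
cv2.imwrite("pics/h1.png",np.hstack(out))
E
```

```text
26.6 [0.528 0.227 0.367] [ 0.335 -0.034  0.006]
20 x [0.107, -0.395, 0.02, 0.006, 0.026, 0.023] to [ 0.419 -0.158  0.31 ]
  pan in stand [-103    1  215] tcp [0.528 0.227 0.367]
  pan in stand [-138  -74  200] tcp [0.523 0.146 0.352]
  pan in stand [-182 -144  188] tcp [0.51  0.067 0.338]
  pan in stand [-233 -210  180] tcp [ 0.488 -0.011  0.326]
  pan in stand [-290 -270  175] tcp [ 0.457 -0.086  0.316]
  pan in stand [-353 -325  175] tcp [ 0.419 -0.158  0.31 ]
7 x [0.0, -0.0, 0.4, 0.0, 0.0, -0.0] to [ 0.419 -0.158  0.17 ]
```

View pics/h1.png

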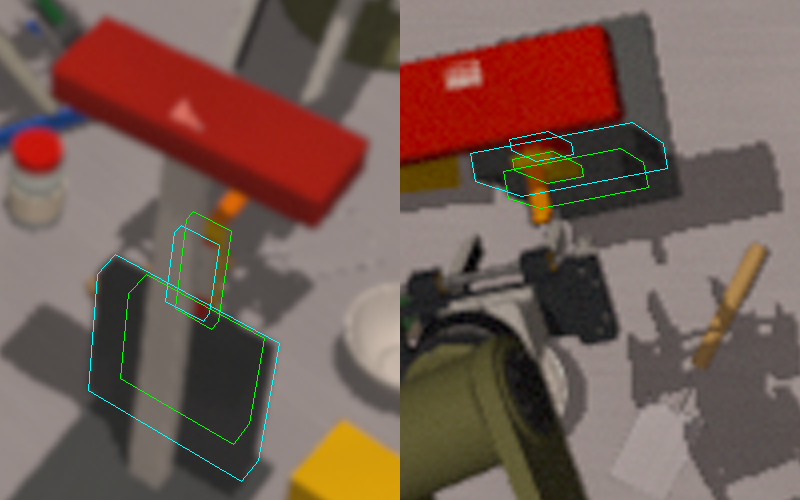

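Both pans hang as planned. The outlines of large (90–280, 255–480) and medium (120–265, 275–445, inside it) match the dark bodies in both views. Now the small pan.

Emit:
{"op": "move_arm", "data": {
  "increments": [
    [0.65,0.107,-0.395,0.02,0.006,0.026,0.023],
    [0.65,0.107,-0.395,0.02,0.006,0.026,0.023],
    [0.65,0.107,-0.395,0.02,0.006,0.026,0.023],
    [0.65,0.107,-0.395,0.02,0.006,0.026,0.023],
    [0.65,0.107,-0.395,0.02,0.006,0.026,0.023],
    [0.65,0.107,-0.395,0.02,0.006,0.026,0.023],
    [0.65,0.107,-0.395,0.02,0.006,0.026,0.023],
    [0.65,0.107,-0.395,0.02,0.006,0.026,0.023],
    [0.65,0.107,-0.395,0.02,0.006,0.026,0.023],
    [0.65,0.107,-0.395,0.02,0.006,0.026,0.023],
    [0.65,0.107,-0.395,0.02,0.006,0.026,0.023],
    [0.65,0.107,-0.395,0.02,0.006,0.026,0.023],
    [0.65,0.107,-0.395,0.02,0.006,0.026,0.023],
    [0.65,0.107,-0.395,0.02,0.006,0.026,0.023],
    [0.65,0.107,-0.395,0.02,0.006,0.026,0.023],
    [0.65,0.107,-0.395,0.02,0.006,0.026,0.023],
    [0.65,0.107,-0.395,0.02,0.006,0.026,0.023],
    [0.65,0.107,-0.395,0.02,0.006,0.026,0.023],
    [0.65,0.107,-0.395,0.02,0.006,0.026,0.023],
    [0.65,0.107,-0.395,0.02,0.006,0.026,0.023]
  ]
}}

```text
time_s: 28.7
ee_pos: [0.4198, -0.1603, 0.3045]
eef_rot: [3.139, -0.01, 2.862]
force: [0.0, 0.1, -0.5]
grip_width: 0.0614
grip_force: 0.0
```

```bash
python3 - <<'E'
from look import *
n="S"; g=tool_in_pan(n); G=rackpan(n)@g; A=G.copy(); A[2,3]+=.08
o=ctrl.get_obs(); print(o["ee_pos"],o["eef_rot"],np.abs(o["joint_vel"]).max())
rows(cur(),A,3)
E
```

```text
[ 0.42  -0.16   0.304] [ 3.139 -0.01   2.862] 0.39261795382592707
3 x [0.009, 0.01, 0.363, 0.001, -0.003, 0.003] to [ 0.419 -0.158  0.25 ]
```

Emit:
{"op": "move_arm", "data": {
  "increments": [
    [0.65,0.009,0.01,0.363,0.001,-0.003,0.003],
    [0.65,0.009,0.01,0.363,0.001,-0.003,0.003],
    [0.65,0.009,0.01,0.363,0.001,-0.003,0.003],
    [0.65,0,0,0.4,0,0,0],
    [0.65,0,0,0.4,0,0,0],
    [0.65,0,0,0.4,0,0,0],
    [0.65,0,0,0.4,0,0,0],
    [0.65,0,0,0,0,0,0],
    [0.2,0,0,0,0,0,0],
    [0.2,0,0,0,0,0,0],
    [0.2,0,0,0,0,0,0],
    [0.2,0,0,0,0,0,0],
    [0.2,0,0,0,0,0,0]
  ],
  "force": 60
}}

```text
time_s: 30.0
ee_pos: [0.4197, -0.1577, 0.1721]
eef_rot: [-3.141, 0.003, 2.854]
force: [1.4, 0.8, 3.2]
grip_width: 0.0336
grip_force: 60.0
```

Emit:
{"op": "move_arm", "data": {
  "increments": [
    [0.2,-0.07,0,-0.12,0,0,0],
    [0.2,-0.142,0,-0.245,0,0,0],
    [0.2,-0.142,0,-0.245,0,0,0],
    [0.2,-0.142,0,-0.245,0,0,0],
    [0.2,-0.142,0,-0.245,0,0,0],
    [0.2,-0.142,0,-0.245,0,0,0],
    [0.2,-0.142,0,-0.245,0,0,0],
    [0.2,-0.142,0,-0.245,0,0,0],
    [0.2,-0.142,0,-0.245,0,0,0],
    [0.2,-0.142,0,-0.245,0,0,0],
    [0.2,-0.142,0,-0.245,0,0,0],
    [0.2,-0.142,0,-0.245,0,0,0],
    [0.2,-0.07,0,-0.12,0,0,0]
  ]
}}

```text
time_s: 31.3
ee_pos: [0.5013, -0.1817, 0.3195]
eef_rot: [-3.141, 0.003, 2.854]
force: [0.8, 0.6, -2.0]
grip_width: 0.0334
grip_force: 59.9
```

```bash
python3 - <<'E'
from look import *
n="S"; g=tool_in_pan(n)
o=ctrl.get_obs(); print(o["time_s"],o["ee_pos"],o["eef_rot"],o["force"],o["moment"],o["grip_width"])
T1=standpan(n,-.16,.07)@g
C=cur(); rows(C,T1,19); path(C,T1,20,n)
A=standpan(n,-.12,.013)@g;rows(T1,A,5)
E
```

```text
31.3 [ 0.501 -0.182  0.319] [-3.141  0.003  2.854] [ 0.848  0.594 -1.958] [-0.045  0.005 -0.039] 0.03344480772709463
19 x [0.064, 0.418, 0.021, -0.007, -0.027, -0.025] to [0.473 0.216 0.294]
  pan in stand [-276 -364  184] tcp [ 0.501 -0.182  0.319]
  pan in stand [-241 -296  174] tcp [ 0.51  -0.102  0.316]
  pan in stand [-212 -224  165] tcp [ 0.511 -0.021  0.312]
  pan in stand [-188 -151  157] tcp [0.505 0.059 0.307]
  pan in stand [-171  -76  150] tcp [0.492 0.138 0.302]
  pan in stand [-160    0  142] tcp [0.473 0.216 0.294]
5 x [-0.025, -0.0, 0.277, 0.0, -0.0, -0.0] to [0.512 0.223 0.237]
```

Emit:
{"op": "move_arm", "data": {
  "increments": [
    [0.2,0,0,-0.34,0,0,0],
    [0.2,0,0,-0.34,0,0,0],
    [0.2,0,0,-0.34,0,0,0],
    [0.2,0,0,0,0,0,0]
  ]
}}

```text
time_s: 31.7
ee_pos: [0.5009, -0.1816, 0.3713]
eef_rot: [-3.14, 0.005, 2.854]
force: [0.6, -0.2, -1.6]
grip_width: 0.0333
grip_force: 59.9
```

Emit:
{"op": "move_arm", "data": {
  "increments": [
    [0.2,0.064,0.418,0.021,-0.007,-0.027,-0.025],
    [0.2,0.064,0.418,0.021,-0.007,-0.027,-0.025],
    [0.2,0.064,0.418,0.021,-0.007,-0.027,-0.025],
    [0.2,0.064,0.418,0.021,-0.007,-0.027,-0.025],
    [0.2,0.064,0.418,0.021,-0.007,-0.027,-0.025],
    [0.2,0.064,0.418,0.021,-0.007,-0.027,-0.025],
    [0.2,0.064,0.418,0.021,-0.007,-0.027,-0.025],
    [0.2,0.064,0.418,0.021,-0.007,-0.027,-0.025],
    [0.2,0.064,0.418,0.021,-0.007,-0.027,-0.025],
    [0.2,0.064,0.418,0.021,-0.007,-0.027,-0.025],
    [0.2,0.064,0.418,0.021,-0.007,-0.027,-0.025],
    [0.2,0.064,0.418,0.021,-0.007,-0.027,-0.025],
    [0.2,0.064,0.418,0.021,-0.007,-0.027,-0.025],
    [0.2,0.064,0.418,0.021,-0.007,-0.027,-0.025],
    [0.2,0.064,0.418,0.021,-0.007,-0.027,-0.025],
    [0.2,0.064,0.418,0.021,-0.007,-0.027,-0.025],
    [0.2,0.064,0.418,0.021,-0.007,-0.027,-0.025],
    [0.2,0.064,0.418,0.021,-0.007,-0.027,-0.025],
    [0.2,0.064,0.418,0.021,-0.007,-0.027,-0.025],
    [0.2,0,0,0,0,0,0]
  ]
}}

```text
time_s: 33.7
ee_pos: [0.4689, 0.2168, 0.3428]
eef_rot: [3.138, 0.524, -2.94]
force: [-0.5, -1.1, -2.3]
grip_width: 0.0331
grip_force: 59.9
```

```bash
python3 - <<'E'
from look import *
n="S"; g=tool_in_pan(n)
o=ctrl.get_obs(); print(o["time_s"],o["ee_pos"],o["eef_rot"],np.abs(o["joint_vel"]).max())
A=standpan(n,-.12,.013)@g;rows(cur(),A,8)
E
```

```text
33.7 [0.469 0.217 0.343] [ 3.138  0.524 -2.94 ] 0.051775258960389016
8 x [0.038, -0.005, 0.284, 0.001, 0.0, 0.001] to [0.512 0.223 0.237]
```

Emit:
{"op": "move_arm", "data": {
  "increments": [
    [0.2,0.038,-0.005,0.284,0.001,0,0.001],
    [0.2,0.038,-0.005,0.284,0.001,0,0.001],
    [0.2,0.038,-0.005,0.284,0.001,0,0.001],
    [0.2,0.038,-0.005,0.284,0.001,0,0.001],
    [0.2,0.038,-0.005,0.284,0.001,0,0.001],
    [0.2,0.038,-0.005,0.284,0.001,0,0.001],
    [0.2,0.038,-0.005,0.284,0.001,0,0.001],
    [0.2,0.038,-0.005,0.284,0.001,0,0.001],
    [0.2,0,0,0,0,0,0],
    [0.2,0,0,0,0,0,0]
  ]
}}

```text
time_s: 34.7
ee_pos: [0.5135, 0.2218, 0.2386]
eef_rot: [3.141, 0.525, -2.953]
force: [-0.3, 0.2, -1.0]
grip_width: 0.0338
grip_force: 59.9
```

```bash
cat > chk.py <<'E'
from look import *
# fit of hanging pans from scene/top images: dark-body + handle overlap, scan x0 of each against colour masks
def endpx(n,hue,c,P):
    w,b,e=DIM[n]; Q=BOX(-19,-9,-17,17,b,e)@P[:3,:3].T+P[:3,3]; u=proj(c,Q[[1,3,5,7]]).mean(0)
    m=cmask(c,hue,(int(u[1])-12,int(u[1])+12,int(u[0])-14,int(u[0])+14)); y,x=np.where(m)
    t=proj(c,Q); print(n,"pred hull x",t[:,0].min().round(1),t[:,0].max().round(1),"y",t[:,1].min().round(1),"seen x",x.min()/4,x.max()/4,"y",y.min()/4,m.sum()/16)
E
python3 - <<'E'
from chk import *
n="S"; g=tool_in_pan(n); c=look(n,"pics/i1.png"); pickle.dump(c,open("c9.pkl","wb"))
P=cur()@np.linalg.inv(g)
for k in c: endpx(n,63,k,P)
A=standpan(n,-.115,.013)@g; B=standpan(n,-.0415,.013)@g
rows(cur(),A,2); rows(A,B,10)
c6=pickle.load(open("c6.pkl","rb"))
endpx("M",23,c6[1],P@mat(R.identity(),[0,0,-.012]))
E
```

```text
34.7 [0.514 0.222 0.239] [ 3.141  0.525 -2.953] [-0.324  0.227 -1.005] [-0.084  0.394 -0.017] vel 0.015864607582263112
pan in stand [-118.174   -1.447   87.546] [ 0.06  -0.183 -0.125]Traceback (most recent call last):
  File "<stdin>", line 4, in <module>
  File "chk.py", line 5, in endpx
    m=cmask(c,hue,(int(u[1])-12,int(u[1])+12,int(u[0])-14,int(u[0])+14)); y,x=np.where(m)
  File "fit.py", line 9, in cmask
    n,l,st,_=cv2.connectedComponentsWithStats(z); k=1+np.argmax(st[1:,4]); o=(l==k).astype(np.uint8)
                                                      ~~~~~~~~~^^^^^^^^^^
    return _wrapfunc(a, 'argmax', axis=axis, out=out, **kwds)
    return bound(*args, **kwds)
ValueError: attempt to get argmax of an empty sequence
```

```bash
python3 - <<'E'
from chk import *
n="S"; g=tool_in_pan(n); c=pickle.load(open("c9.pkl","rb"))
P=cur()@np.linalg.inv(g); endpx(n,63,c[1],P)
A=standpan(n,-.115,.013)@g; B=standpan(n,-.0415,.013)@g
rows(cur(),A,2); rows(A,B,10)
c6=pickle.load(open("c6.pkl","rb"))
endpx("M",23,c6[1],standpan("M",-.1216,.0144))
m=cmask(c[1],23,(185,215,190,240)); y,x=np.where(m); print("hung M top seen",x.min()/4,x.max()/4,y.min()/4,y.max()/4)
for x0 in(-.0265,-.0235,-.0205):
    P=standpan("M",x0); t=proj(c[1],BOX(-19,-9,-17,17,150,216)@P[:3,:3].T+P[:3,3]); print(x0,t.min(0),t.max(0))
E
```

```text
S pred hull x 211.4 230.8 y 224.1 seen x 212.5 223.0 y 225.25 33.8125
2 x [-0.019, 0.016, 0.04, -0.0, 0.002, -0.001] to [0.517 0.224 0.237]
10 x [-0.127, -0.0, 0.074, 0.0, -0.0, -0.0] to [0.589 0.238 0.237]
M pred hull x 211.2 228.9 y 225.0 seen x 211.75 223.5 y 225.25 53.3125
hung M top seen 207.5 225.25 197.5 205.75
-0.0265 [207.766 198.086] [222.77  204.821]
-0.0235 [207.623 197.236] [222.63  204.011]
-0.0205 [207.48  196.387] [222.491 203.202]
```

Emit:
{"op": "move_arm", "data": {
  "increments": [
    [0.2,-0.019,0.016,0.04,0,0.002,-0.001],
    [0.2,-0.019,0.016,0.04,0,0.002,-0.001],
    [0.2,0,0,0,0,0,0],
    [0.2,-0.127,0,0.074,0,0,0],
    [0.2,-0.127,0,0.074,0,0,0],
    [0.2,-0.127,0,0.074,0,0,0],
    [0.2,-0.127,0,0.074,0,0,0],
    [0.2,-0.127,0,0.074,0,0,0],
    [0.2,0,0,0,0,0,0],
    [0.2,0,0,0,0,0,0]
  ]
}}

```text
time_s: 35.8
ee_pos: [0.5529, 0.2315, 0.2358]
eef_rot: [-3.141, 0.522, -2.95]
force: [1.1, 0.4, -1.1]
grip_width: 0.0334
grip_force: 59.9
```

Emit:
{"op": "move_arm", "data": {
  "increments": [
    [0.2,-0.127,0,0.074,0,0,0],
    [0.2,-0.127,0,0.074,0,0,0],
    [0.2,-0.127,0,0.074,0,0,0],
    [0.2,-0.09,0,0.052,0,0,0],
    [0.2,0,0,0,0,0,0],
    [0.2,0,0,0,0,0,0]
  ]
}}

```text
time_s: 36.4
ee_pos: [0.5796, 0.2367, 0.2357]
eef_rot: [-3.141, 0.522, -2.95]
force: [-0.4, -0.1, -1.4]
grip_width: 0.0335
grip_force: 59.9
```

```bash
python3 - <<'E'
from chk import *
n="S"; g=tool_in_pan(n); c=look(n,"pics/i2.png"); B=standpan(n,-.0415,.013)@g
rows(cur(),B,3)
E
```

```text
36.4 [0.58  0.237 0.236] [-3.141  0.522 -2.95 ] [-0.445 -0.137 -1.422] [-0.027  0.425 -0.004] vel 0.009197236426897624
pan in stand [-51.424   0.171  83.986] [-0.007  0.087 -0.01 ]
3 x [-0.059, -0.001, 0.026, -0.0, -0.001, -0.0] to [0.589 0.238 0.237]
```

Emit:
{"op": "move_arm", "data": {
  "increments": [
    [0.2,-0.045,0,0.022,0,0,0],
    [0.2,-0.045,0,0.02,0,0,0],
    [0.2,-0.045,0,0.02,0,0,0],
    [0.2,-0.043,0,0.02,0,0,0],
    [0.2,0,0,0,0,0,0],
    [0.2,0,0,0,0,0,0]
  ]
}}

```text
time_s: 37.1
ee_pos: [0.5893, 0.2385, 0.2367]
eef_rot: [-3.141, 0.522, -2.95]
force: [-0.8, -0.7, -1.7]
grip_width: 0.0332
grip_force: 59.9
```

Emit:
{"op": "move_arm", "data": {
  "increments": [
    [0.2,0.031,0,0.054,0,0,0],
    [0.2,0.031,0,0.054,0,0,0],
    [0.2,0.031,0,0.054,0,0,0],
    [0.2,0.022,0,0.04,0,0,0],
    [0.2,0,0,0,0,0,0],
    [0.2,0.01,0,0.018,0,0,0],
    [0.2,0,0,0,0,0,0]
  ]
}}

```text
time_s: 37.8
ee_pos: [0.5897, 0.2387, 0.2256]
eef_rot: [3.141, 0.525, -2.95]
force: [-5.8, -2.2, 9.0]
grip_width: 0.0338
grip_force: 59.9
```

Emit:
{"op": "move_arm", "data": {
  "increments": [
    [0.2,-0.005,0,-0.009,0,0,0],
    [0.2,0,0,0,0,0,0],
    [0.45,0,0,0,0,0,0],
    [0.6,0,0,0,0,0,0],
    [0.6,0,0,0,0,0,0],
    [0.6,0,0,-0.1,0,0,0],
    [0.6,0,0,-0.2,0,0,0],
    [0.6,0,0,-0.4,0,0,0],
    [0.6,0,0,-0.5,0,0,0],
    [0.6,0,0,-0.5,0,0,0],
    [0.6,0,0,-0.5,0,0,0],
    [0.6,0,0,-0.5,0,0,0],
    [0.6,0,0,-0.5,0,0,0],
    [0.6,0,0,-0.8,0,0,0],
    [0.6,0,0,-0.8,0,0,0],
    [0.6,0.5,0,-0.8,0,0,0],
    [0.6,0.5,0,-0.5,0,0,0],
    [0.6,0,0,0,0,0,0],
    [0.6,0,0,0,0,0,0]
  ]
}}

```text
time_s: 39.7
ee_pos: [0.3968, 0.2014, 0.465]
eef_rot: [3.141, 0.524, -2.95]
force: [0.0, 0.0, -0.0]
grip_width: 0.056
grip_force: 0.0
```

```bash
python3 - <<'E'
from chk import *
o=ctrl.get_obs(); print(o["time_s"],o["ee_pos"],o["force"],o["grip_width"])
sc,tp=ctrl.camera("scene"),ctrl.camera("top"); pickle.dump((sc,tp),open("c10.pkl","wb"))
for nm,hue in(("S",63),("M",24)):
    m=cmask(tp,hue,(185,222,190,240)); y,x=np.where(m); print(nm,"top seen",m.sum()/16,x.min()/4,x.max()/4,y.min()/4,y.max()/4)
    b=DIM[nm]
    for x0 in((-.0415-.006,-.0415,-.0355) if nm=="S" else (-.0265,-.0235,-.0205)):
        P=standpan(nm,x0); t=proj(tp,BOX(-19,-9,-17,17,b[1],b[2])@P[:3,:3].T+P[:3,3]); print(x0,t.min(0),t.max(0))
# change between last empty-hand views, and of static scene vs start
sc0,tp0=pickle.load(open("c.pkl","rb"))
d=cv2.absdiff(tp0["color"],tp["color"]).max(2)>40; n,l,st,ce=cv2.connectedComponentsWithStats(d.astype(np.uint8)); print("top diff",[ (s_[:4].tolist(),int(s_[4])) for s_ in st[1:] if s_[4]>25])
d=cv2.absdiff(sc0["color"],sc["color"]).max(2)>40; n,l,st,ce=cv2.connectedComponentsWithStats(d.astype(np.uint8)); print("scene diff",[ (s_[:4].tolist(),int(s_[4])) for s_ in st[1:] if s_[4]>25])
E
```

```text
39.7 [0.397 0.201 0.465] [ 0.036  0.031 -0.001] 0.05602548446813418
S top seen 20.0 209.0 218.5 203.5 207.0
-0.0475 [208.772 204.044] [228.136 212.095]
-0.0415 [208.484 202.339] [227.867 210.549]
-0.0355 [208.197 200.637] [227.599 209.004]
M top seen 86.6875 207.5 225.25 197.5 204.25
-0.0265 [207.766 198.086] [225.427 205.942]
-0.0235 [207.623 197.236] [225.291 205.155]
-0.0205 [207.48  196.387] [225.155 204.369]
top diff [([316, 192, 47, 47], 1312), ([198, 194, 28, 17], 244), ([312, 244, 26, 32], 428), ([61, 263, 204, 137], 12536), ([247, 264, 57, 65], 1489), ([110, 340, 12, 6], 31), ([304, 343, 43, 57], 1033), ([272, 346, 19, 15], 127), ([304, 363, 7, 9], 32)]
scene diff [([547, 56, 16, 33], 254), ([502, 60, 7, 12], 48), ([471, 63, 25, 34], 492), ([450, 86, 12, 9], 49), ([454, 99, 22, 10], 91), ([426, 105, 48, 26], 543), ([478, 109, 15, 29], 216), ([527, 116, 22, 34], 408), ([423, 123, 11, 12], 89), ([547, 123, 8, 13], 56), ([555, 125, 16, 7], 40), ([462, 137, 19, 20], 147), ([421, 138, 18, 38], 187), ([446, 147, 20, 31], 171), ([419, 150, 5, 12], 33), ([468, 173, 9, 7], 37), ([411, 176, 15, 13], 92), ([479, 176, 19, 10], 76), ([342, 182, 24, 30], 151), ([542, 182, 59, 78], 1426), ([311, 189, 24, 23], 174), ([294, 191, 42, 54], 934), ([476, 195, 18, 19], 217), ([407, 203, 30, 29], 347), ([458, 212, 84, 75], 1985), ([427, 245, 10, 11], 39), ([391, 247, 23, 67], 693), ([368, 263, 15, 31], 335)]
```

Emit:
{"op": "move_arm", "data": {
  "increments": [
    [0.6,0,0,0,0,0,0],
    [0.6,0,0,0,0,0,0],
    [0.6,0,0,0,0,0,0],
    [0.6,0,0,0,0,0,0],
    [0.6,0,0,0,0,0,0],
    [0.6,0,0,0,0,0,0],
    [0.6,0,0,0,0,0,0],
    [0.6,0,0,0,0,0,0],
    [0.6,0,0,0,0,0,0],
    [0.6,0,0,0,0,0,0]
  ]
}}

```text
time_s: 40.8
ee_pos: [0.3974, 0.2014, 0.4641]
eef_rot: [-3.141, 0.522, -2.95]
force: [-0.0, 1.0, -1.7]
grip_width: 0.0565
grip_force: 0.0
```

```bash
python3 - <<'E'
from chk import *
sc,tp=ctrl.camera("scene"),ctrl.camera("top"); a,b=pickle.load(open("c10.pkl","rb")); c8=pickle.load(open("c8.pkl","rb"))[0]
print("motion",cv2.absdiff(a["color"],sc["color"])[200:320,345:420].max(),cv2.absdiff(b["color"],tp["color"])[170:230,180:260].max())
# best rendered shift of large body: dark mask IoU in scene
g=cv2.cvtColor(cv2.resize(sc["color"],None,fx=4,fy=4,interpolation=cv2.INTER_CUBIC),cv2.COLOR_BGR2GRAY)
for x in(-.018,-.012,-.006,0):
  for t in(-.06,0,.06):
    P=standpan("L",x); M=P@mat(R.identity(),[-.014,0,.224])@mat(R.from_euler("y",t),[0,0,0])@mat(R.identity(),[.014,0,-.224])
    Q=BOX(-26,0,-75,75,0,150)@M[:3,:3].T+M[:3,3]; m=sil(sc,Q); r=cv2.dilate(m,np.ones((9,9)))-m
    print(x,t,"contrast",round(g[r>0].mean()-g[(m-cv2.erode(m,np.ones((9,9))))>0].mean(),2))
E
```

```text
motion 23 23
-0.018 -0.06 contrast 10.97
-0.018 0 contrast 4.13
-0.018 0.06 contrast 1.69
-0.012 -0.06 contrast 18.36
-0.012 0 contrast 10.49
-0.012 0.06 contrast 3.28
-0.006 -0.06 contrast 18.32
-0.006 0 contrast 18.7
-0.006 0.06 contrast 9.39
0 -0.06 contrast 12.08
0 0 contrast 16.36
0 0.06 contrast 17.87
```

```bash
python3 -c "
from station import ctrl
print(ctrl.hand_in())"
```

```text
the job is handed in; nothing more can be done
None
```

The job is handed in: the large, medium and small pans hang nested on the orange hook in that order, open sides away from the post. They matched their planned positions in the last pictures, and I saw no contact with the lamp or change to the board; clock about 41 of 72 s.

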